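# Scoop cartridges from under the lab shelf, cull the short, fill the chute

## Robot

A 6-joint arm with a two-finger parallel gripper is mounted at the origin on the work surface. World frame = base frame: x ahead of the robot, y to its left, z up, the work surface at z = 0. Lengths are in m, angles in rad, forces in N, time in s.
With the tool pointing down it reaches from about 0.275 to 0.725 m from the base axis. Payload 15.9 kg.
Tool frame: the origin (TCP) lies at the very end of the fingers, on their centre line; the grasp point (between the pads) lies 19 mm behind it (r.pinch_z is the distance from the TCP to the grasp point, in m); z points along the fingers, y is the line along which they close (so a half turn about z gives the same grasp; the last joint's range is limited). The gripper opens to 85 mm and grips with 20 to 120 N. Pads are 22 mm wide; open, the fingers measure 114 mm over their backs; the gripper's body (76 mm by 85 mm) begins 54 mm behind the grasp point. The pads swing forward as they close: fully open they stand 13 mm farther back than shut.
Start: joints at [-1.264, 0.213, -0.034, 1.323, 0, 1.571], TCP at [0.151, -0.477, 0.231] pointing down, gripper open.
Joint ranges: [-2.98, 2.98], [-0.74, 1.72], [-1.14, 1.35], [-2.1, 2.04], [-1.57, 1.44], [-3.14, 3.14]. Speed limits (rad/s): [1.89, 1.89, 2.39, 2.57, 3.14, 3.14].

## Interface

Orientations are given as a unit quaternion [x, y, z, w].
In Python, from station import read_state, imaging, sign_off, r gives the robot as it stands.
- The arm moves only by the tool carry_out, never from a script. Its argument "steps" is one flat list of numbers, 4 for each row, row after row: the shift along the tool's x, y, z in mm, then the turn about the tool's z in rad. A call has 1 to 20 rows; each row shifts and turns the commanded pose from where the row before left it, along the tool's axes as they then stand; what a row does not reach is not made up. A row lasts 1/12 s, in which the tool goes at most 41.7 mm and 7.16 degrees, less where a joint would pass 70% of its speed; a pose out of reach is approached as far as the arm can. A call is refused whole if a number of a shift passes 41.7 or a number of a turn 0.125, either way. A call with a gripper value outside its range is refused whole. "claw" is the closure, from 0 (fully open) to 1 (shut), set as the call begins (left out, the last holds). The fingers move at their own pace and stop on an object; "newtons" is the grip in N (left out, the last holds). Time passes only in rows, so rows that do not move let the fingers close. It gives the time, the measured TCP pose, the force, the opening and the grip force at its end, in the units of the state.
- read_state(): the state, without advancing time (a new reading comes with each control period).
- imaging.capture(name): name is "side" or "top"; returns the picture (420x560x3 uint8, blue, green, red); there is no depth.
- imaging.get_calibration(name): a dict with "fx", "fy", "cx", "cy" (pixels), "T" (4x4, takes a point from camera to world coordinates). Camera axes: x right, y down, z forward; pixel columns grow to the right and rows downward; lengths in m; the calibration is good to about 2 mm. A picture is of the moment at which its call begins. get_calibration takes no time and is no camera call.
- sign_off(): hands the job in; it is judged then, once.
The state is a dict: "clock": time; "joint_pos": joint angles; "qd": joint speeds; "joint_efforts": joint torques, N m; "tcp_pos": TCP position; "orientation": TCP orientation; "wrist_force": force on the tool from outside, world axes, zero at the start; "torque": the same for the moment, N m; "width": finger opening in m; "finger_force": force on a finger pad.
Only numpy, scipy, OpenCV 4.12 (cv2) and the standard library are available. Lean on these libraries where they do the work, as an engineer would, in place of code of your own. Each camera call takes 0.05 s, during which the arm holds its last target. There are 200 camera calls.

## Task

Use the flat scoop, never your fingers, to bring every sample cartridge out from beneath the low reagent shelf. Lay each full-length cartridge crosswise in the gravity chute with its orange cap towards the chute's orange side wall, and put each short one in the red reject tray. Finish with the scoop lying flat along the middle of its green mat, and do not disturb the other lab things.

Things in the scene. Friction and masses are not known exactly. Their poses are not given: they have to be found in the camera images.
- shelf: fixed low shelf: clear deck 420 x 180 mm, top at 53 mm, steel front lip from 46 to 55 mm up, end walls, clear back wall 160 mm behind the lip. Origin on the table below the middle of the lip; x straight in under the deck, z up. Cartridges lie beneath, along its y (0.07 rad), up to three in a row (x about 30, 74, 118 mm) in two lanes at y about +80 and -80 mm
- scoop: flat scoop, 160 g. Steel blade 44 wide, 3 thick, reaches 166 mm along +x; blue heel (22 x 90 x 10) and upright tab at the origin, 12 thick along x, 40 wide, 132 tall, rubber at the grip 110 mm up (pinch the 12). Origin under the tab, z up. The blade goes between a cartridge's end blocks, under its tube, and lifts it; set down, it leaves them standing on the table and slides out freely
- scoop_mid (a point): point of the scoop's underside 75 mm along x from its origin, the middle of its length
- mat: green mat fixed on the table, 240 x 120 x 2 mm, long side along its x axis; origin under its middle; the scoop starts lying on it along its x axis
- chute_lane (a point): middle of the slick floor of the fixed gravity chute, 52 mm above the table; x downhill along the floor (20 degrees), y level towards the orange side wall (the other is white), z square to the floor. Floor 200 mm long, 146 mm between walls, walls 34 mm high, end wall at the low end, high end open. Cartridges laid crosswise at the high end slide down and queue; room for four
- bin: fixed red open reject tray, 170 x 160 x 40 mm outside (x, y, z), walls 4 mm, floor 4 mm; origin under its centre
- cell_a: sample cartridge, 130 mm long over all: square yellow tube 12 mm wide, 14 mm high between two end blocks 38 mm wide, 30 mm high, 14 mm thick, orange cap and white foot, 50 g. Origin at its centre, own x axis along it towards the orange cap. On the table it lies on its end blocks, centre 15 mm up, its tube 8 mm clear of the table. A full-length one. May be absent.
- cell_a_cap (a point): middle of the outer face of the orange cap of cell_a
- cell_b: sample cartridge, 130 mm long over all: square green tube 12 mm wide, 14 mm high between two end blocks 38 mm wide, 30 mm high, 14 mm thick, orange cap and white foot, 50 g. Origin at its centre, own x axis along it towards the orange cap. On the table it lies on its end blocks, centre 15 mm up, its tube 8 mm clear of the table. A full-length one. May be absent.
- cell_b_cap (a point): middle of the outer face of the orange cap of cell_b
- cell_c: sample cartridge, 130 mm long over all: square amber tube 12 mm wide, 14 mm high between two end blocks 38 mm wide, 30 mm high, 14 mm thick, orange cap and white foot, 50 g. Origin at its centre, own x axis along it towards the orange cap. On the table it lies on its end blocks, centre 15 mm up, its tube 8 mm clear of the table. A full-length one. May be absent.
- cell_c_cap (a point): middle of the outer face of the orange cap of cell_c
- cell_d: sample cartridge, 130 mm long over all: square red tube 12 mm wide, 14 mm high between two end blocks 38 mm wide, 30 mm high, 14 mm thick, orange cap and white foot, 50 g. Origin at its centre, own x axis along it towards the orange cap. On the table it lies on its end blocks, centre 15 mm up, its tube 8 mm clear of the table. A full-length one. May be absent.
- cell_d_cap (a point): middle of the outer face of the orange cap of cell_d
- cell_e: sample cartridge, 100 mm long over all: square yellow tube 12 mm wide, 14 mm high between two end blocks 38 mm wide, 30 mm high, 14 mm thick, orange cap and white foot, 50 g. Origin at its centre, own x axis along it towards the orange cap. On the table it lies on its end blocks, centre 15 mm up, its tube 8 mm clear of the table. A short one, a reject. May be absent.
- cell_e_cap (a point): middle of the outer face of the orange cap of cell_e
- cell_f: sample cartridge, 100 mm long over all: square amber tube 12 mm wide, 14 mm high between two end blocks 38 mm wide, 30 mm high, 14 mm thick, orange cap and white foot, 50 g. Origin at its centre, own x axis along it towards the orange cap. On the table it lies on its end blocks, centre 15 mm up, its tube 8 mm clear of the table. A short one, a reject. May be absent.
- cell_f_cap (a point): middle of the outer face of the orange cap of cell_f
- jar: bystander: amber jar, 52 mm across, 75 mm tall; origin at its underside
- beaker: bystander: glass beaker, 64 mm across, 80 mm tall; origin at its underside
- reagent: bystander: green glass bottle, 56 mm across, 110 mm tall; origin at its underside
- marker: bystander: black marker, 130 mm long, 16 mm thick, lying; origin at its underside (the marker's own underside as built; it may roll a little)
- timer: bystander: white timer, 60 x 70 x 25 mm; origin at its underside
- tape: bystander: blue tape box, 70 x 50 x 20 mm; origin at its underside

How it is judged:
On the way:
1. a cartridge has been brought out past the shelf's lip on the scoop (((x of cell_a in the frame of shelf below -0.02 m and x of cell_a in the frame of scoop between 0.01 and 0.17 m and y of cell_a in the frame of scoop between -0.05 and 0.05 m and z of cell_a in the frame of scoop between 0.005 and 0.03 m) or (x of cell_b in the frame of shelf below -0.02 m and x of cell_b in the frame of scoop between 0.01 and 0.17 m and y of cell_b in the frame of scoop between -0.05 and 0.05 m and z of cell_b in the frame of scoop between 0.005 and 0.03 m) or (x of cell_c in the frame of shelf below -0.02 m and x of cell_c in the frame of scoop between 0.01 and 0.17 m and y of cell_c in the frame of scoop between -0.05 and 0.05 m and z of cell_c in the frame of scoop between 0.005 and 0.03 m) or (x of cell_d in the frame of shelf below -0.02 m and x of cell_d in the frame of scoop between 0.01 and 0.17 m and y of cell_d in the frame of scoop between -0.05 and 0.05 m and z of cell_d in the frame of scoop between 0.005 and 0.03 m) or (x of cell_e in the frame of shelf below -0.02 m and x of cell_e in the frame of scoop between 0.01 and 0.17 m and y of cell_e in the frame of scoop between -0.05 and 0.05 m and z of cell_e in the frame of scoop between 0.005 and 0.03 m) or (x of cell_f in the frame of shelf below -0.02 m and x of cell_f in the frame of scoop between 0.01 and 0.17 m and y of cell_f in the frame of scoop between -0.05 and 0.05 m and z of cell_f in the frame of scoop between 0.005 and 0.03 m))), for 0.2 s.
At the end, for the whole second after the job is handed in: Full-length ones lie crosswise on the chute floor (within 20 mm of its middle line, centre 6 to 26 mm above it), orange cap to the orange wall; short ones in the red tray below 60 mm; all at rest; scoop flat on its mat, middle within 50 mm of the mat's, along it within 0.4 rad (x of cell_a in the frame of chute_lane between -0.1 and 0.1 m and y of cell_a in the frame of chute_lane between -0.02 and 0.02 m and z of cell_a in the frame of chute_lane between 0.006 and 0.026 m and y of each of cell_a_cap, cell_b_cap, cell_c_cap, cell_d_cap in the frame of chute_lane above 0.04 m and x of cell_b in the frame of chute_lane between -0.1 and 0.1 m and y of cell_b in the frame of chute_lane between -0.02 and 0.02 m and z of cell_b in the frame of chute_lane between 0.006 and 0.026 m and x of cell_c in the frame of chute_lane between -0.1 and 0.1 m and y of cell_c in the frame of chute_lane between -0.02 and 0.02 m and z of cell_c in the frame of chute_lane between 0.006 and 0.026 m and x of cell_d in the frame of chute_lane between -0.1 and 0.1 m and y of cell_d in the frame of chute_lane between -0.02 and 0.02 m and z of cell_d in the frame of chute_lane between 0.006 and 0.026 m and x of cell_e in the frame of bin between -0.085 and 0.085 m and y of cell_e in the frame of bin between -0.08 and 0.08 m and height (world z) of each of cell_e, cell_f below 0.06 m and x of cell_f in the frame of bin between -0.085 and 0.085 m and y of cell_f in the frame of bin between -0.08 and 0.08 m and linear speed of each of cell_a, cell_b, cell_c, cell_d, cell_e, cell_f below 0.03 m/s and horizontal distance between scoop_mid and mat below 0.05 m and angle between the x axis of scoop and the x axis of mat, either way round below 0.4 rad and angle between scoop's own z axis and vertical below 0.1 rad and height (world z) of scoop below 0.012 m); the robot touches nothing.
It fails at once if a finger touches a cartridge that still lies beneath the shelf ((contact force between the fingers and cell_a above 0.5 N and x of cell_a in the frame of shelf between 0.005 and 0.18 m and y of cell_a in the frame of shelf between -0.21 and 0.21 m and height (world z) of cell_a below 0.06 m) or (contact force between the fingers and cell_b above 0.5 N and x of cell_b in the frame of shelf between 0.005 and 0.18 m and y of cell_b in the frame of shelf between -0.21 and 0.21 m and height (world z) of cell_b below 0.06 m) or (contact force between the fingers and cell_c above 0.5 N and x of cell_c in the frame of shelf between 0.005 and 0.18 m and y of cell_c in the frame of shelf between -0.21 and 0.21 m and height (world z) of cell_c below 0.06 m) or (contact force between the fingers and cell_d above 0.5 N and x of cell_d in the frame of shelf between 0.005 and 0.18 m and y of cell_d in the frame of shelf between -0.21 and 0.21 m and height (world z) of cell_d below 0.06 m) or (contact force between the fingers and cell_e above 0.5 N and x of cell_e in the frame of shelf between 0.005 and 0.18 m and y of cell_e in the frame of shelf between -0.21 and 0.21 m and height (world z) of cell_e below 0.06 m) or (contact force between the fingers and cell_f above 0.5 N and x of cell_f in the frame of shelf between 0.005 and 0.18 m and y of cell_f in the frame of shelf between -0.21 and 0.21 m and height (world z) of cell_f below 0.06 m)).
It fails at once if a bystander (jar, beaker, green bottle, marker, timer or tape box) is moved by more than 40 mm (distance of any of jar, beaker, reagent, marker, timer, tape from where it was at the start of the episode above 0.04 m).
Of cell_a, cell_b, cell_c, cell_d, cell_e, cell_f only 3 to 5 are there at a start; the rules pass over those that are not, and their reading is None.
At some moment in a run one of cell_a, cell_b, cell_c, cell_d, cell_e, cell_f, scoop may be knocked a few centimetres aside while the robot is not near it.
It also fails if it takes over 210 s, if anything falls off the work surface, if the arm or the gripper's body presses on something with over 40 N, if the wrist force passes 120 N, or if a joint passes its speed limit or range.

## Working session

There is one attempt and no reset: what is moved stays moved. The work goes in short steps, Python scripts to look and compute and a tool call to move; the robot and the scene stay as the last step left them, time stands still between calls to the robot, and variables do not carry over. Pictures are saved under pics/ and viewed, at most 14 in all, crops included, and the job is handed in when it is done.

Besides the shell and the picture viewer there is one more tool, called after "Request:" as name(argument=value, ...), one argument or row to a line, values as JSON. carry_out: Moves the arm, as the interface text tells. Its arguments: {"type":"object","properties":{"steps":{"type":"array","items":{"type":"number"}},"claw":{"type":"number"},"newtons":{"type":"number"}},"required":["steps"]}

```bash
mkdir -p pics; ls
python3 - <<'E'
from station import read_state, imaging, r
import cv2
for n in("side","top"):
    cv2.imwrite(f"pics/{n}0.png",imaging.capture(n))
    c=imaging.get_calibration(n);print(n,c)
print(read_state(), r.pinch_z)
E
```

```text
pics
side {'fx': 442.18828250201426, 'fy': 442.18828250201426, 'cx': 278.0479780139555, 'cy': 206.1227893691347, 'T': array([[ 0.87246477, -0.25058557,  0.41953797, -0.05884519],
       [-0.48855958, -0.46609919,  0.73760497, -0.97998138],
       [ 0.01071315, -0.84850364, -0.5290811 ,  0.78386322],
       [ 0.        ,  0.        ,  0.        ,  1.        ]])}
top {'fx': 408.44115476676035, 'fy': 408.44115476676035, 'cx': 280.28542632669695, 'cy': 211.78373935086336, 'T': array([[-0.01003162, -0.99928497,  0.03645443,  0.45347093],
       [-0.99982709,  0.01059458,  0.01528245,  0.03155037],
       [-0.01565774, -0.03629481, -0.99921846,  1.34028355],
       [ 0.        ,  0.        ,  0.        ,  1.        ]])}
{'clock': 0.1, 'joint_pos': array([-1.26399039e+00,  2.13286692e-01, -3.50013737e-02,  1.32346925e+00,
       -9.06370298e-06,  1.57082622e+00]), 'qd': array([-2.94221902e-04,  2.12211743e-05,  1.55473596e-03,  2.74628697e-03,
       -2.88332649e-04,  1.38494826e-04]), 'joint_efforts': array([-7.97960456e-05, -6.87247038e+01,  4.87806344e+01,  1.21730423e-02,
        2.68138501e-05,  2.98549469e-05]), 'tcp_pos': array([ 0.15091476, -0.47636785,  0.23087376]), 'orientation': array([ 9.88258990e-01,  1.52787230e-01, -7.79063904e-05, -4.74159249e-04]), 'wrist_force': array([0.45998322, 0.0160602 , 0.13504296]), 'torque': array([-0.07584329, -0.01090474,  0.03392238]), 'finger_force': 0.0, 'width': 0.08527640576943796} 0.0187
```

View pics/top0.png

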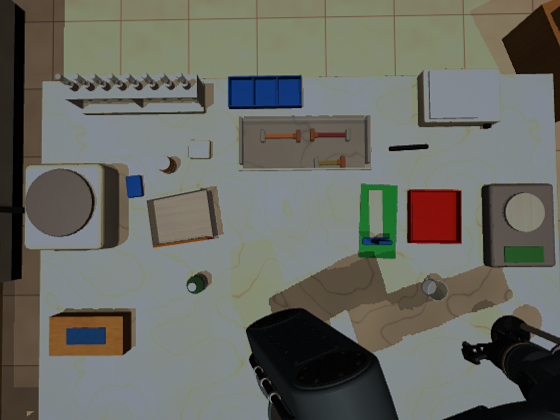

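View pics/side0.png

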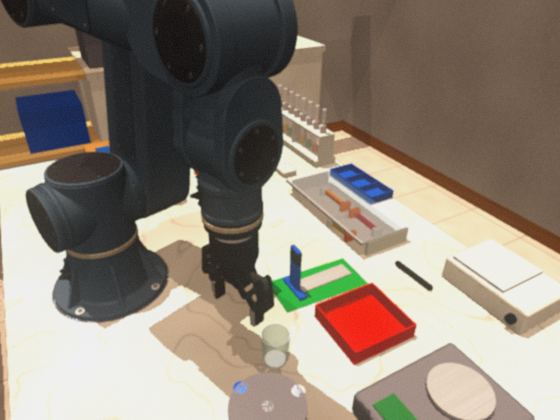

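The top view shows the shelf at px (240-370, 115-170) with three cartridges: two in the back row, one short one at the front right. The mat and scoop are at (378,220), the tray at (434,216) and the chute at (183,217). The marker is at (408,148). I'll zoom in.

```bash
cat > h.py <<'E'
import numpy as np, cv2
from station import read_state, imaging, r
def ray(n,u,v):
    c=imaging.get_calibration(n);T=c["T"]
    return T[:3,3],T[:3,:3]@np.array([(u-c["cx"])/c["fx"],(v-c["cy"])/c["fy"],1])
def plane(n,u,v,z):
    o,d=ray(n,u,v);return o+d*(z-o[2])/d[2]
def proj(n,p):
    c=imaging.get_calibration(n);T=c["T"];q=T[:3,:3].T@(np.asarray(p)-T[:3,3])
    return np.array([c["fx"]*q[0]/q[2]+c["cx"],c["fy"]*q[1]/q[2]+c["cy"]])
def blobs(im,lo,hi,mina=15,roi=None):
    m=cv2.inRange(cv2.cvtColor(im,cv2.COLOR_BGR2HSV),np.array(lo),np.array(hi))
    if roi: z=np.zeros_like(m);u0,v0,u1,v1=roi;z[v0:v1,u0:u1]=m[v0:v1,u0:u1];m=z
    n,l,s,c=cv2.connectedComponentsWithStats(m)
    return [(s[i,4],c[i],cv2.minAreaRect(np.argwhere(l==i)[:,::-1].astype(np.float32))) for i in range(1,n) if s[i,4]>=mina]
E
python3 - <<'E'
from h import *
im=cv2.imread("pics/top0.png")
a=cv2.resize(im[105:180,230:380],None,fx=5.3,fy=5.3,interpolation=cv2.INTER_CUBIC)
b=cv2.resize(im[180:265,140:230],None,fx=4,fy=4,interpolation=cv2.INTER_CUBIC)
c=cv2.resize(im[175:265,350:470],None,fx=3.6,fy=3.6,interpolation=cv2.INTER_CUBIC)[:340]
cv2.imwrite("pics/shelf0.png",a);
d=np.zeros((340,800,3),np.uint8);d[:,:360]=b[:340];c=c[:324,:432];d[:324,365:797]=c;cv2.imwrite("pics/cm0.png",d)
for nm,lo,hi,z,roi in [("red tray",(0,150,60),(8,255,255),.04,(400,180,470,250)),("mat",(50,100,60),(75,255,255),.002,(350,175,405,265)),("blue",(100,120,30),(130,255,255),.01,(350,175,405,265)),
  ("orange",(5,150,60),(20,255,255),.04,(140,180,230,260)),("caps",(3,150,60),(14,255,255),.03,(235,110,375,175))]:
    for s,cc,rc in blobs(im,lo,hi,8,roi):
        print(nm,s,cc.round(1),np.round(rc[2],1),[plane("top",*q,z).round(4)[:2].tolist() for q in cv2.boxPoints(rc)], plane("top",*cc,z).round(4)[:2])
E
```

```text
red tray 2451 [433.5 215.5] 0.0 [[0.3978, -0.3577], [0.5658, -0.3613], [0.5639, -0.5222], [0.3963, -0.5178]] [ 0.484  -0.4337]
mat 1795 [378.9 221. ] 1.8 [[0.3524, -0.2003], [0.5915, -0.2121], [0.5862, -0.3319], [0.3475, -0.3194]] [ 0.4688 -0.2697]
blue 138 [376.5 240.5] 90.0 [[0.4142, -0.2122], [0.4133, -0.3058], [0.3971, -0.3055], [0.398, -0.2119]] [ 0.4056 -0.2587]
orange 127 [182.1 241.7] 81.5 [[0.3992, 0.4593], [0.4258, 0.2671], [0.419, 0.2662], [0.3924, 0.4583]] [0.4086 0.3656]
caps 61 [312.8 134.3] 90.0 [[0.7679, -0.0471], [0.7676, -0.0697], [0.735, -0.0692], [0.7353, -0.0467]] [ 0.7504 -0.056 ]
caps 169 [284.7 135.5] 90.0 [[0.7666, 0.0984], [0.7651, -0.0115], [0.7293, -0.0111], [0.7308, 0.0987]] [0.7477 0.035 ]
caps 62 [341.3 161.4] 90.0 [[0.679, -0.1328], [0.6788, -0.1553], [0.6464, -0.1548], [0.6467, -0.1323]] [ 0.6615 -0.1464]
```

View pics/shelf0.png

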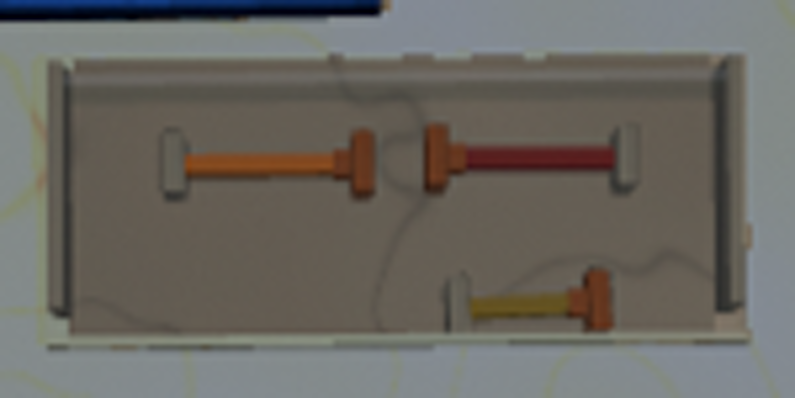

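View pics/cm0.png

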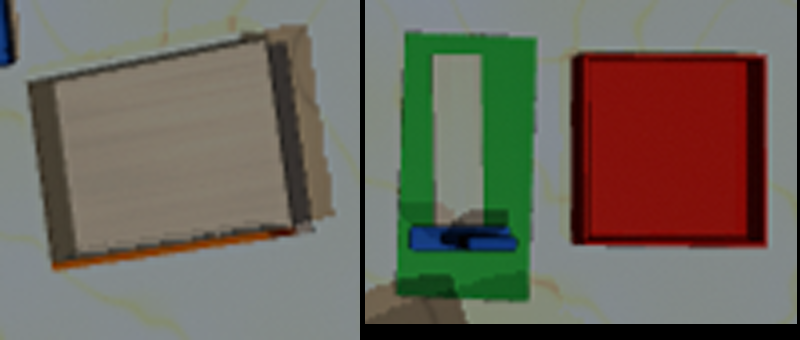

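Amber full (cap right), red full (cap left) and yellow short are present. That means amber needs a turn-round on the table before it goes in the chute. Next I'll get precise geometry.

Run:
```python
from h import *
im=cv2.imread("pics/top0.png")
P=lambda u,v,z:plane("top",u,v,z)[:2].round(4)
f=lambda x,y:(x/5.3+230-.4,y/5.3+105-.4)
print("lip L,R",P(*f(48,343),.055),P(*f(748,338),.055), "back",P(*f(75,62),.053))
for n,a,b,z in [("amber foot,cap",(162,165),(375,163),.03),("red cap,foot",(425,158),(638,156),.03),("yel foot,cap",(447,303),(610,299),.03)]:
    A,B=P(*f(*a),z),P(*f(*b),z);print(n,A,B,"mid",(A+B)/2,np.linalg.norm(A-B))
# caps block x extent
for s,y in [("amber cap",(128,198)),("red cap",(123,192)),("yel cap",(266,331))]:print(s,P(*f(400,y[0]),.03),P(*f(400,y[1]),.03))
g=lambda x,y:(x/4+140-.4,y/4+180-.4)
print("chute floor: lowL,lowR(orange),highR(orange)",P(*g(55,82),.03),P(*g(78,252),.03),"high: white,orange",P(*g(268,40),.118),P(*g(297,232),.118),"floor hi",P(*g(272,45),.086),P(*g(293,226),.086))
print("orange wall low top",P(*g(55,268),.05))
hsv=cv2.cvtColor(im,cv2.COLOR_BGR2HSV)
m=np.zeros(im.shape[:2],np.uint8);roi=(slice(185,225),slice(362,392));m[roi]=((hsv[roi][...,1]<80)*255).astype(np.uint8)
pts=np.argwhere(m)[:,::-1].astype(np.float32);rc=cv2.minAreaRect(pts);print("blade",[P(*q,.005) for q in cv2.boxPoints(rc)],len(pts),rc[2])
si=cv2.imread("pics/side0.png")
for s,c,rc in blobs(si,(105,120,30),(130,255,255),20,(270,230,320,310)):print("side blue",s,c.round(1),cv2.boxPoints(rc).round(1).tolist())
print("expected tab top/base side px",proj("side",[.4056,-.2587,.134]),proj("side",[.4056,-.2587,.002]))
print("exp tab top top px",proj("top",[.4056,-.2587,.134]))
print("bin",P(434,216,.04))
```

```text
lip L,R [0.6363 0.1817] [ 0.6342 -0.2351] back [0.806  0.1646]
amber foot,cap [0.7481 0.1142] [ 0.7476 -0.0157] mid [0.74785 0.04925] 0.12990096227511172
red cap,foot [ 0.7503 -0.0462] [ 0.7497 -0.1756] mid [ 0.75   -0.1109] 0.12940139102807205
yel foot,cap [ 0.6613 -0.0584] [ 0.6625 -0.1573] mid [ 0.6619  -0.10785] 0.09890727981296421
amber cap [ 0.7689 -0.0312] [ 0.7259 -0.0307]
red cap [ 0.772  -0.0312] [ 0.7296 -0.0307]
yel cap [ 0.6843 -0.0302] [ 0.6446 -0.0297]
chute floor: lowL,lowR(orange),highR(orange) [0.5434 0.4612] [0.4062 0.4424] high: white,orange [0.5672 0.2713] [0.4228 0.2501] floor hi [0.5663 0.2745] [0.4266 0.2588]
orange wall low top [0.3945 0.4544]
blade [array([ 0.5703, -0.2386]), array([ 0.5698, -0.2809]), array([ 0.4589, -0.2788]), array([ 0.4593, -0.2366])] 476 90.0
side blue 37 [295.5 249.4] [[290.5, 246.5], [292.5, 244.5], [300.5, 252.5], [298.5, 254.5]]
side blue 172 [294.5 287.9] [[282.79998779296875, 278.79998779296875], [288.6000061035156, 274.1000061035156], [306.5, 295.79998779296875], [300.70001220703125, 300.6000061035156]]
expected tab top/base side px [296.98806778 246.94232076] [295.28005066 287.86619217]
exp tab top top px [385.72619284 241.94218007]
bin [ 0.4824 -0.4351]
```

Request:
carry_out(
  steps=[0, 0, 0, -0.105, 0, 0, 0, -0.105, 0, 0, 0, -0.105, 0, 0, 0, -0.105, 0, 0, 0, -0.105, 0, 0, 0, -0.105, 0, 0, 0, -0.105, 0, 0, 0, -0.105, 0, 0, 0, -0.105, 0, 0, 0, -0.105, 0, 0, 0, -0.105, 0, 0, 0, -0.109],
  claw=0,
  newtons=100,
)

```text
clock: 1.1
tcp_pos: [0.1509, -0.4765, 0.231]
orientation: [0.705, 0.709, 0.0, -0.0]
wrist_force: [0.1, 0.6, -0.1]
width: 0.0855
finger_force: 0.0
```

Request:
carry_out(
  steps=[10.9, 12.7, 0, 0, 20, 23, 0, 0, 21.8, 25.4, 0, 0, 21.8, 25.4, 0, 0, 21.8, 25.4, 0, 0, 21.8, 25.4, 0, 0, 21.8, 25.4, 0, 0, 21.8, 25.4, 0, 0, 21.8, 25.4, 0, 0, 20, 23, 0, 0, 10.9, 12.7, 0, 0, 3.6, 4.4, 0, 0, 0, 0, 0, 0],
)

```text
clock: 2.18
tcp_pos: [0.4052, -0.2579, 0.231]
orientation: [0.706, 0.708, -0.0, -0.0]
wrist_force: [-0.4, -0.2, -0.0]
width: 0.0851
finger_force: 0.0
```

Run:
```python
from h import *
s=read_state();print(s["joint_pos"].round(3),s["tcp_pos"].round(4))
im=imaging.capture("side");cv2.imwrite("pics/s1.png",im)
for q in blobs(im,(105,120,30),(130,255,255),20,(270,230,320,310)):print(q[0],q[1].round(1))
```

```text
[-0.567  0.173 -0.085  1.314  0.     1.002] [ 0.4052 -0.2579  0.231 ]
134 [294.7 288.5]
```

Request:
carry_out(
  steps=[0, 0, 15, 0, 0, 0, 25, 0, 0, 0, 25, 0, 0, 0, 25, 0, 0, 0, 20, 0, 0, 0, 15, 0, 0, 0, 8, 0, 0, 0, 5, 0, 0, 0, 0, 0],
)

```text
clock: 2.98
tcp_pos: [0.4039, -0.2591, 0.093]
orientation: [0.707, 0.707, -0.0, -0.0]
wrist_force: [-0.6, -0.6, -0.4]
width: 0.0853
finger_force: 0.0
```

Request:
carry_out(
  steps=[0, 0, 0, 0, 0, 0, 0, 0, 0, 0, 0, 0, 0, 0, 0, 0, 0, 0, 0, 0, 0, 0, 0, 0, 0, 0, 0, 0, 0, 0, 0, 0],
  claw=1,
  newtons=100,
)

```text
clock: 3.65
tcp_pos: [0.4048, -0.2588, 0.0937]
orientation: [0.707, 0.707, -0.0, 0.0]
wrist_force: [-0.8, -0.2, 5.9]
width: 0.0105
finger_force: 98.0
```

Request:
carry_out(
  steps=[0, 0, -5, 0, 0, 0, -10, 0, 0, 0, -5, 0, 8, 2, 0, 0, 16, 5, 0, 0, 22, 6, 0, 0, 22, 6, 0, 0, 22, 6, 0, 0, 22, 7, 0, 0, 20, 7, 0, 0, 12, 4, 0, 0, 6, 2, 0, 0, 0, 0, 0, 0, 0, 0, 0, 0],
)

```text
clock: 4.82
tcp_pos: [0.4495, -0.1086, 0.1133]
orientation: [0.707, 0.707, -0.0, 0.0]
wrist_force: [-0.6, -0.7, -0.5]
width: 0.0108
finger_force: 97.4
```

Run:
```python
from h import *
s=read_state();print(s["joint_pos"].round(3),s["tcp_pos"].round(4))
im=imaging.capture("top");cv2.imwrite("pics/t2.png",cv2.resize(im[100:260,230:390],None,fx=3.7,fy=3.7,interpolation=cv2.INTER_CUBIC))
```

```text
[-0.237  0.194 -0.363  1.013 -0.     1.333] [ 0.4495 -0.1086  0.1133]
```

View pics/t2.png

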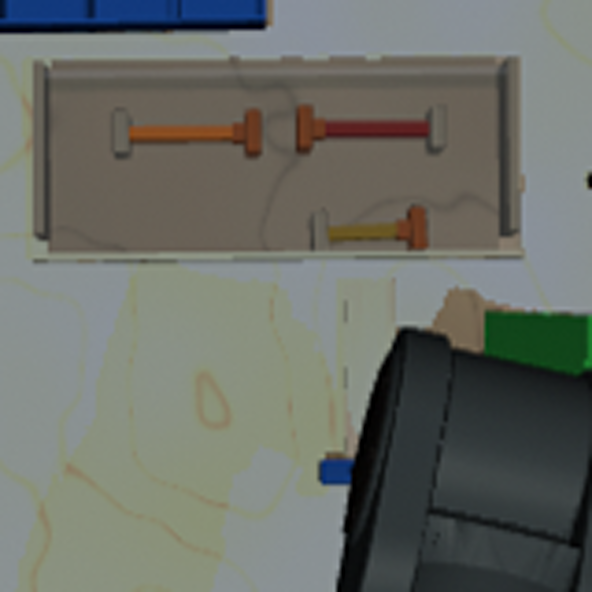

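Request:
carry_out(
  steps=[0, 0, 8, 0, 0, 0, 8, 0, 0, 0, 4, 0, 0, 0, 0, 0, 0, 4, 0, 0, 0, 8, 0, 0, 0, 10, 0, 0, 0, 10, 0, 0, 0, 10, 0, 0, 0, 10, 0, 0, 0, 8, 0, 0, 0, 4, 0, 0, 0, 0, 0, 0, 0, 0, 0, 0],
)

```text
clock: 6.03
tcp_pos: [0.5136, -0.1086, 0.0931]
orientation: [0.707, 0.707, -0.0, -0.0]
wrist_force: [-0.7, -0.7, -1.1]
width: 0.0107
finger_force: 97.6
```

Request:
carry_out(
  steps=[0, 0, -1, 0, 0, 0, -2, 0, 0, 0, -2, 0, 0, 0, -3, 0, 0, 0, -1, 0, 0, 0, -1, 0, 0, 0, 0, 0],
)

```text
clock: 6.62
tcp_pos: [0.5137, -0.1087, 0.1036]
orientation: [0.707, 0.707, 0.0, 0.0]
wrist_force: [-0.2, 0.7, -2.6]
width: 0.0107
finger_force: 97.5
```

Run:
```python
from h import *
s=read_state();print(s["tcp_pos"].round(4))
t=imaging.capture("top");si=imaging.capture("side")
a=cv2.resize(t[100:260,230:390],None,fx=2.5,fy=2.5,interpolation=cv2.INTER_CUBIC)
b=cv2.resize(si[160:320,260:420],None,fx=2.5,fy=2.5,interpolation=cv2.INTER_CUBIC)
cv2.imwrite("pics/t3.png",np.hstack([a,b]))
```

```text
[ 0.5137 -0.1087  0.1036]
```

View pics/t3.png

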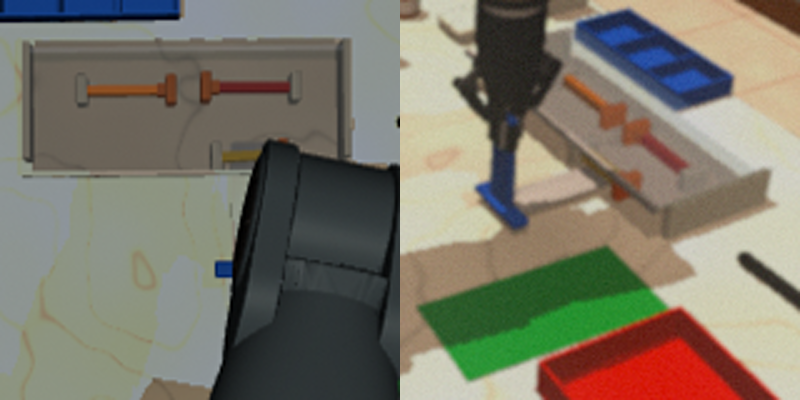

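Request:
carry_out(
  steps=[0, -2, 0, 0, 0, -5, 0, 0, 0, -8, 0, 0, 0, -11, 0, 0, 0, -13, 0, 0, 0, -13, 0, 0, 0, -13, 0, 0, 0, -12, 0, 0, 0, -10, 0, 0, 0, -7, 0, 0, 0, -4, 0, 0, 0, -2, 0, 0, 0, 0, 0, 0],
)

```text
clock: 7.8
tcp_pos: [0.4136, -0.1087, 0.1034]
orientation: [0.707, 0.707, 0.0, 0.0]
wrist_force: [-0.5, -0.2, -2.5]
width: 0.0112
finger_force: 97.6
```

Run:
```python
from h import *
s=read_state();print(s["tcp_pos"].round(4))
t=imaging.capture("top");si=imaging.capture("side")
a=cv2.resize(t[100:260,230:390],None,fx=2.5,fy=2.5,interpolation=cv2.INTER_CUBIC)
b=cv2.resize(si[160:320,260:420],None,fx=2.5,fy=2.5,interpolation=cv2.INTER_CUBIC)
cv2.imwrite("pics/t4.png",np.hstack([a,b]))
for c in blobs(t,(3,150,60),(14,255,255),8,(280,140,375,200)):print(c[0],c[1],plane("top",*c[1],.037))
```

```text
[ 0.4136 -0.1087  0.1034]
8 [341.75 194.75] [ 0.55332145 -0.145189    0.037     ]
```

View pics/t4.png

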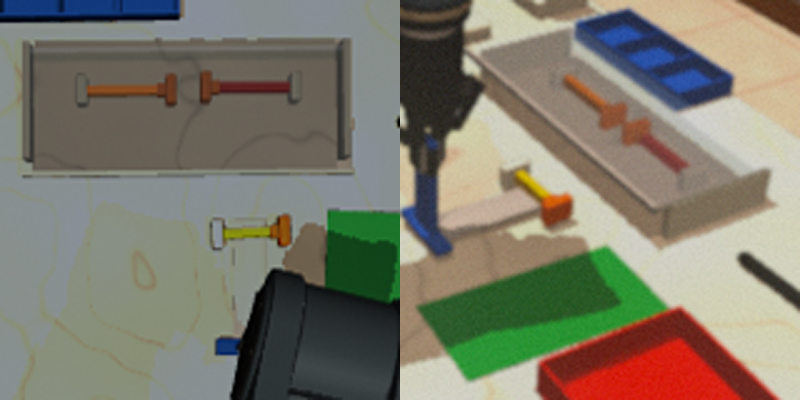

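Request:
carry_out(
  steps=[0, 0, -3, 0, 0, 0, -8, 0, 0, 0, -12, 0, 0, 0, -14, 0, 0, 0, -14, 0, 0, 0, -10, 0, 0, 0, -6, 0, 0, 0, -3, 0, 0, 0, 0, 0],
)

```text
clock: 8.65
tcp_pos: [0.414, -0.1087, 0.1739]
orientation: [0.707, 0.707, 0.0, 0.0]
wrist_force: [0.1, -0.1, -2.6]
width: 0.0107
finger_force: 97.7
```

Request:
carry_out(
  steps=[0, 0, 0, 0.02, 0, 0, 0, 0.05, 0, 0, 0, 0.08, 0, 0, 0, 0.1, 0, 0, 0, 0.1, 0, 0, 0, 0.1, 0, 0, 0, 0.1, 0, 0, 0, 0.1, 0, 0, 0, 0.1, 0, 0, 0, 0.1, 0, 0, 0, 0.1, 0, 0, 0, 0.1, 0, 0, 0, 0.1, 0, 0, 0, 0.1, 0, 0, 0, 0.1, 0, 0, 0, 0.1, 0, 0, 0, 0.06, 0, 0, 0, 0.04, 0, 0, 0, 0.021, 0, 0, 0, 0],
)

```text
clock: 10.32
tcp_pos: [0.4133, -0.1085, 0.1728]
orientation: [1.0, -0.001, -0.0, -0.0]
wrist_force: [0.0, -0.8, -3.2]
width: 0.0107
finger_force: 97.6
```

Request:
carry_out(
  steps=[1, 3, 0, 0, 3, 7, 0, 0, 6, 12, 0, 0, 8, 17, 0, 0, 9, 19, 0, 0, 9, 19, 0, 0, 9, 19, 0, 0, 8, 18, 0, 0, 7, 16, 0, 0, 5, 11, 0, 0, 2, 6, 0, 0, 1, 3, 0, 0, 0, 0, 0, 0],
)

```text
clock: 11.4
tcp_pos: [0.4815, -0.2594, 0.173]
orientation: [1.0, -0.0, -0.0, -0.0]
wrist_force: [-0.1, 0.5, -2.4]
width: 0.0109
finger_force: 97.6
```

Run:
```python
from h import *
s=read_state();print(s["tcp_pos"].round(4))
t=imaging.capture("top");si=imaging.capture("side")
a=cv2.resize(t[160:320,330:490],None,fx=2.5,fy=2.5,interpolation=cv2.INTER_CUBIC)
b=cv2.resize(si[220:380,260:420],None,fx=2.5,fy=2.5,interpolation=cv2.INTER_CUBIC)
cv2.imwrite("pics/t5.png",np.hstack([a,b]))
```

```text
[ 0.4815 -0.2594  0.173 ]
```

View pics/t5.png

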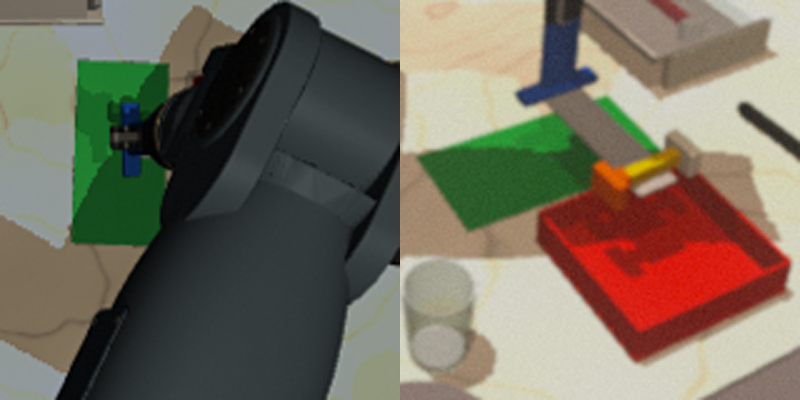

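Request:
carry_out(
  steps=[0, 0, 4, 0, 0, 0, 8, 0, 0, 0, 11, 0, 0, 0, 9, 0, 0, 0, 5, 0, 0, 0, 2, 0, 0, 0, 1, 0, 0, 0, 0, 0, 0, 0, 0, 0],
)

```text
clock: 12.25
tcp_pos: [0.4818, -0.2588, 0.1337]
orientation: [1.0, -0.0, 0.0, 0.0]
wrist_force: [-0.5, 0.9, -2.3]
width: 0.011
finger_force: 97.5
```

Request:
carry_out(
  steps=[0, -3, 0, 0, 0, -8, 0, 0, 0, -14, 0, 0, 0, -20, 0, 0, 0, -20, 0, 0, 0, -20, 0, 0, 0, -15, 0, 0, 0, -10, 0, 0, 0, -5, 0, 0, 0, 0, 0, 0],
)

```text
clock: 13.08
tcp_pos: [0.4816, -0.1425, 0.1335]
orientation: [1.0, 0.001, 0.0, 0.0]
wrist_force: [-0.3, -0.3, -1.7]
width: 0.0105
finger_force: 97.7
```

Run:
```python
from h import *
s=read_state();print(s["tcp_pos"].round(4))
si=imaging.capture("side")
for n,lo,hi in (("yel",(22,150,80),(34,255,255)),("cap",(9,170,120),(18,255,255))):
  for c in blobs(si,lo,hi,8,(290,240,430,380)):print(n,c[0],c[1].round(1),plane("side",*c[1],.02).round(3))
```

```text
[ 0.4816 -0.1425  0.1335]
yel 110 [352.2 301.7] [ 0.491 -0.383  0.02 ]
cap 129 [336.  307.8] [ 0.445 -0.381  0.02 ]
```

Request:
carry_out(
  steps=[-5, -4, 0, 0, -12, -9, 0, 0, -12, -9, 0, 0, -8, -7, 0, 0, -3, -2.5, 0, 0, 0, 0, 0, 0],
)

```text
clock: 13.63
tcp_pos: [0.4412, -0.1121, 0.1335]
orientation: [1.0, -0.0, 0.0, 0.0]
wrist_force: [1.0, 1.1, -1.6]
width: 0.0111
finger_force: 97.7
```

Request:
carry_out(
  steps=[0, 0, 0, -0.03, 0, 0, 0, -0.08, 0, 0, 0, -0.11, 0, 0, 0, -0.11, 0, 0, 0, -0.11, 0, 0, 0, -0.11, 0, 0, 0, -0.11, 0, 0, 0, -0.11, 0, 0, 0, -0.11, 0, 0, 0, -0.11, 0, 0, 0, -0.11, 0, 0, 0, -0.11, 0, 0, 0, -0.11, 0, 0, 0, -0.11, 0, 0, 0, -0.08, 0, 0, 0, -0.04, 0, 0, 0, -0.021, 0, 0, 0, 0],
)

```text
clock: 15.13
tcp_pos: [0.442, -0.1125, 0.1333]
orientation: [0.707, 0.707, 0.0, 0.0]
wrist_force: [-0.4, -0.5, -2.1]
width: 0.0108
finger_force: 97.7
```

Request:
carry_out(
  steps=[0, 0, 5, 0, 0, 0, 10, 0, 0, 0, 12, 0, 0, 0, 8, 0, 0, 0, 3, 0, 0, 0, 2, 0, 0, 0, 0, 0, 0, 0, 0, 0],
)

```text
clock: 15.8
tcp_pos: [0.4418, -0.1122, 0.0936]
orientation: [0.707, 0.707, 0.0, 0.0]
wrist_force: [0.1, -0.7, -1.9]
width: 0.0104
finger_force: 97.6
```

```bash
cat > fc.py <<'E'
from h import *
def tube(t,name,roi,z):
    lo,hi={"red":((172,120,60),(180,255,255)),"amber":((8,150,60),(16,255,255))}[name]
    for c in blobs(t,lo,hi,8,roi):
        print(name,c[0],c[1].round(1),[plane("top",*q,z)[:2].round(3).tolist() for q in cv2.boxPoints(c[2])],plane("top",*c[1],z)[:2].round(4))
E
python3 - <<'E'
from fc import *
t=imaging.capture("top");roi=(235,110,375,190)
tube(t,"red",roi,.022);tube(t,"amber",roi,.022)
t0=cv2.imread("pics/top0.png");print("t0");tube(t0,"red",roi,.022);tube(t0,"amber",roi,.022)
E
```

```text
red 27 [331. 136.] [[0.745, -0.157], [0.745, -0.157], [0.747, -0.073], [0.747, -0.073]] [ 0.7459 -0.1154]
amber 64 [312.8 134.6] [[0.77, -0.048], [0.769, -0.07], [0.733, -0.07], [0.734, -0.047]] [ 0.7514 -0.0563]
amber 169 [284.7 135.5] [[0.769, 0.099], [0.767, -0.012], [0.731, -0.011], [0.732, 0.099]] [0.7495 0.035 ]
t0
red 33 [330.6 135.7] [[0.753, -0.073], [0.752, -0.158], [0.745, -0.157], [0.747, -0.073]] [ 0.7469 -0.114 ]
amber 61 [312.8 134.3] [[0.77, -0.048], [0.769, -0.07], [0.737, -0.07], [0.737, -0.047]] [ 0.7523 -0.0566]
amber 169 [284.7 135.5] [[0.769, 0.099], [0.767, -0.012], [0.731, -0.011], [0.732, 0.099]] [0.7495 0.035 ]
amber 64 [341.2 161.4] [[0.68, -0.134], [0.68, -0.156], [0.648, -0.156], [0.648, -0.133]] [ 0.6628 -0.1471]
```

Request:
carry_out(
  steps=[0, 4, 0, 0, 0, 8, 0, 0, 0, 12, 0, 0, 0, 15, 0, 0, 0, 15, 0, 0, 0, 15, 0, 0, 0, 15, 0, 0, 0, 15, 0, 0, 0, 15, 0, 0, 0, 13, 0, 0, 0, 12, 0, 0, 0, 10, 0, 0, 0, 6, 0, 0, 0, 4, 0, 0, 0, 0, 0, 0, 0, 0, 0, 0],
)

```text
clock: 17.18
tcp_pos: [0.6005, -0.1121, 0.0932]
orientation: [0.707, 0.707, -0.0, -0.0]
wrist_force: [-1.2, 0.3, -1.5]
width: 0.0111
finger_force: 97.7
```

Request:
carry_out(
  steps=[0, 0, -1, 0, 0, 0, -2, 0, 0, 0, -2, 0, 0, 0, -3, 0, 0, 0, -1, 0, 0, 0, -1, 0, 0, 0, 0, 0],
)

```text
clock: 17.77
tcp_pos: [0.6007, -0.1122, 0.1036]
orientation: [0.707, 0.707, 0.0, 0.0]
wrist_force: [0.8, 0.6, -1.8]
width: 0.0107
finger_force: 97.6
```

Request:
carry_out(
  steps=[0, -2, 0, 0, 0, -5, 0, 0, 0, -8, 0, 0, 0, -11, 0, 0, 0, -14, 0, 0, 0, -15, 0, 0, 0, -15, 0, 0, 0, -15, 0, 0, 0, -15, 0, 0, 0, -15, 0, 0, 0, -15, 0, 0, 0, -15, 0, 0, 0, -14, 0, 0, 0, -13, 0, 0, 0, -11, 0, 0, 0, -8, 0, 0, 0, -6, 0, 0, 0, -3, 0, 0, 0, 0, 0, 0],
)

```text
clock: 19.35
tcp_pos: [0.4003, -0.1122, 0.1034]
orientation: [0.707, 0.707, 0.0, 0.0]
wrist_force: [0.1, 0.3, -2.0]
width: 0.011
finger_force: 97.6
```

Run:
```python
from fc import *
s=read_state();print(s["tcp_pos"].round(4))
t=imaging.capture("top")
cv2.imwrite("pics/t6.png",cv2.resize(t[110:270,230:390],None,fx=3,fy=3,interpolation=cv2.INTER_CUBIC))
tube(t,"red",(235,110,400,260),.03);tube(t,"amber",(235,110,400,260),.037)
```

```text
[ 0.4003 -0.1122  0.1034]
amber 169 [284.7 135.5] [[0.765, 0.098], [0.763, -0.011], [0.728, -0.011], [0.729, 0.098]] [0.7461 0.035 ]
amber 53 [313.7 195.9] [[0.57, -0.047], [0.569, -0.07], [0.534, -0.069], [0.534, -0.047]] [ 0.5507 -0.0556]
```

View pics/t6.png

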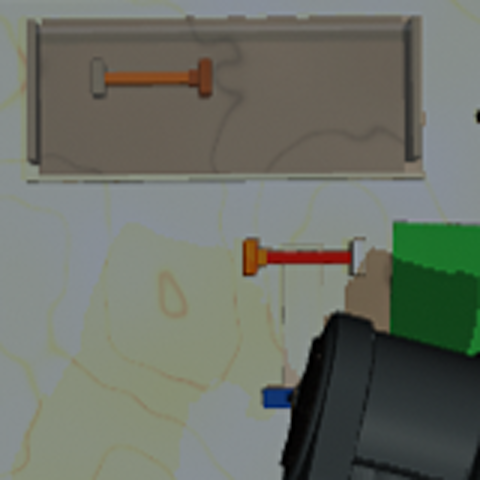

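Request:
carry_out(
  steps=[0, 0, -3, 0, 0, 0, -8, 0, 0, 0, -14, 0, 0, 0, -18, 0, 0, 0, -20, 0, 0, 0, -20, 0, 0, 0, -18, 0, 0, 0, -14, 0, 0, 0, -10, 0, 0, 0, -5, 0, 0, 0, -2, 0, 0, 0, 0, 0],
)

```text
clock: 20.4
tcp_pos: [0.4008, -0.1122, 0.2355]
orientation: [0.707, 0.707, 0.0, 0.0]
wrist_force: [-0.4, 0.3, -2.5]
width: 0.0111
finger_force: 97.7
```

Request:
carry_out(
  steps=[0, 0, 0, -0.02, 0, 0, 0, -0.05, 0, 0, 0, -0.08, 0, 0, 0, -0.105, 0, 0, 0, -0.105, 0, 0, 0, -0.105, 0, 0, 0, -0.105, 0, 0, 0, -0.105, 0, 0, 0, -0.105, 0, 0, 0, -0.105, 0, 0, 0, -0.105, 0, 0, 0, -0.105, 0, 0, 0, -0.105, 0, 0, 0, -0.105, 0, 0, 0, -0.105, 0, 0, 0, -0.105, 0, 0, 0, -0.08, 0, 0, 0, -0.06, 0, 0, 0, -0.025, 0, 0, 0, -0.013],
)

```text
clock: 22.07
tcp_pos: [0.4003, -0.1121, 0.2348]
orientation: [-0.062, 0.998, 0.0, -0.0]
wrist_force: [0.1, -0.6, -2.7]
width: 0.0114
finger_force: 97.7
```

Request:
carry_out(
  steps=[-1, 3, 0, 0, -4, 7, 0, 0, -7, 12, 0, 0, -10, 16, 0, 0, -12, 20, 0, 0, -14, 23, 0, 0, -15, 24, 0, 0, -15, 24, 0, 0, -15, 24, 0, 0, -14, 24, 0, 0, -12, 21, 0, 0, -10, 17, 0, 0, -7, 12, 0, 0, -4, 8, 0, 0, -2, 5, 0, 0, 0, 0, 0, 0, 0, 0, 0, 0],
)

```text
clock: 23.48
tcp_pos: [0.5121, 0.1429, 0.2353]
orientation: [-0.061, 0.998, -0.0, -0.0]
wrist_force: [0.3, -0.3, -2.5]
width: 0.0107
finger_force: 97.7
```

Run:
```python
from fc import *
s=read_state();print(s["tcp_pos"].round(4),s["orientation"].round(3),s["joint_pos"].round(2))
t=imaging.capture("top");si=imaging.capture("side")
a=cv2.resize(t[160:280,130:270],None,fx=4,fy=4,interpolation=cv2.INTER_CUBIC)
cv2.imwrite("pics/t7.png",a)
```

```text
[0.5121 0.1429 0.2353] [-0.061  0.998 -0.    -0.   ] [ 0.27  0.28  0.06  1.35 -0.    0.15]
```

View pics/t7.png

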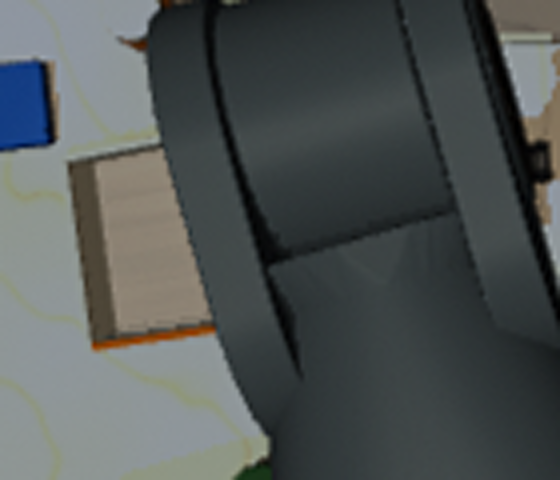

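Run:
```python
from fc import *
im=cv2.imread("pics/top0.png");hsv=cv2.cvtColor(im,cv2.COLOR_BGR2HSV)
print([hsv[v,u].tolist() for u,v in [(160,220),(185,215),(200,210)]])
seed=im[205:225,170:200].reshape(-1,3).mean(0);d=np.abs(im.astype(int)-seed).max(2)
m=np.zeros(im.shape[:2],np.uint8);m[180:255,145:225]=(d[180:255,145:225]<28)*255
m=cv2.morphologyEx(m,cv2.MORPH_OPEN,np.ones((3,3)))
n,l,s,c=cv2.connectedComponentsWithStats(m);i=1+np.argmax(s[1:,4]);ct=cv2.findContours((l==i).astype(np.uint8),0,2)[0][0]
q=cv2.approxPolyDP(cv2.convexHull(ct),4,True)[:,0];rc=cv2.minAreaRect(ct);print(s[i],q.tolist(),cv2.boxPoints(rc).round(1).tolist(),c[i])
for u,v in q:
    z=.086 if u>180 else .022;print((u,v),plane("top",float(u),float(v),z)[:2].round(4))
print("centroid",plane("top",*c[i],.052)[:2].round(4))
si=imaging.capture("side");cv2.imwrite("pics/s8.png",cv2.resize(si[60:240,150:390],None,fx=3,fy=3,interpolation=cv2.INTER_CUBIC))
```

```text
[[17, 45, 129], [18, 45, 130], [18, 45, 131]]
[ 154  191   58   52 2380] [[205, 191], [211, 235], [160, 242], [154, 201]] [[152.5, 197.8000030517578], [205.60000610351562, 190.1999969482422], [212.10000610351562, 235.39999389648438], [159.0, 243.0]] [182.62016807 217.00588235]
(np.int32(205), np.int32(191)) [0.5659 0.2826]
(np.int32(211), np.int32(235)) [0.4301 0.2645]
(np.int32(160), np.int32(242)) [0.4078 0.442 ]
(np.int32(154), np.int32(201)) [0.541  0.4617]
centroid [0.4872 0.3607]
```

View pics/s8.png

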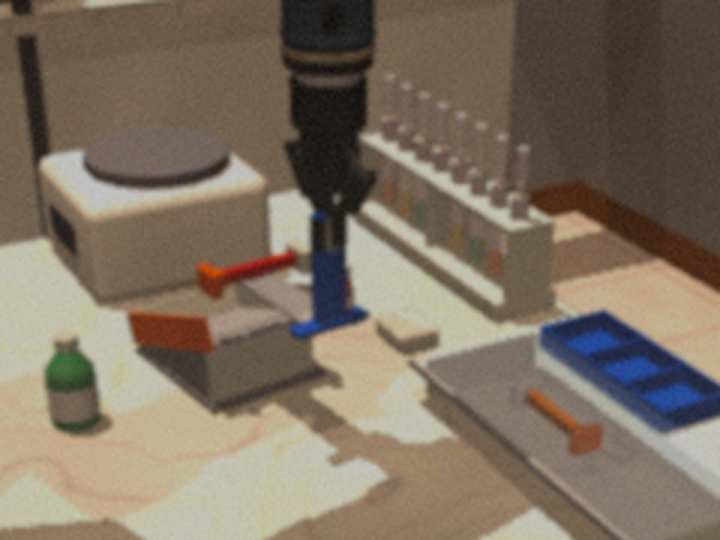

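Request:
carry_out(
  steps=[-2.5, 3, 0, 0, 0, 0, 5, 0, 0, 0, 10, 0, 0, 0, 12, 0, 0, 0, 12, 0, 0, 0, 8, 0, 0, 0, 4, 0, 0, 0, 2, 0, 0, 0, 1, 0, 0, 0, 0, 0, 0, 0, 0, 0],
)

```text
clock: 24.55
tcp_pos: [0.5146, 0.1467, 0.1817]
orientation: [-0.061, 0.998, 0.0, 0.0]
wrist_force: [0.3, -0.5, -1.3]
width: 0.011
finger_force: 97.6
```

Run:
```python
from fc import *
s=read_state();print(s["tcp_pos"].round(4),s["wrist_force"].round(1))
si=imaging.capture("side")
for c in blobs(si,(172,120,60),(180,255,255),8,(200,120,270,190)):print("red",c[0],c[1].round(1),plane("side",*c[1],s["tcp_pos"][2]-.0915+.012).round(4))
for c in blobs(si,(3,150,60),(14,255,255),8,(180,120,270,190)):print("or",c[0],c[1].round(1),plane("side",*c[1],s["tcp_pos"][2]-.0915+.01).round(4))
cv2.imwrite("pics/s9.png",cv2.resize(si[110:210,180:300],None,fx=6,fy=6,interpolation=cv2.INTER_CUBIC))
```

```text
[0.5146 0.1467 0.1817] [ 0.3 -0.5 -1.3]
or 9 [247.3 158.9] [0.5415 0.2985 0.1002]
or 13 [238.9 159.6] [0.513  0.3071 0.1002]
or 370 [211.1 169.1] [0.3999 0.2852 0.1002]
or 10 [240.7 162. ] [0.5105 0.2871 0.1002]
```

View pics/s9.png

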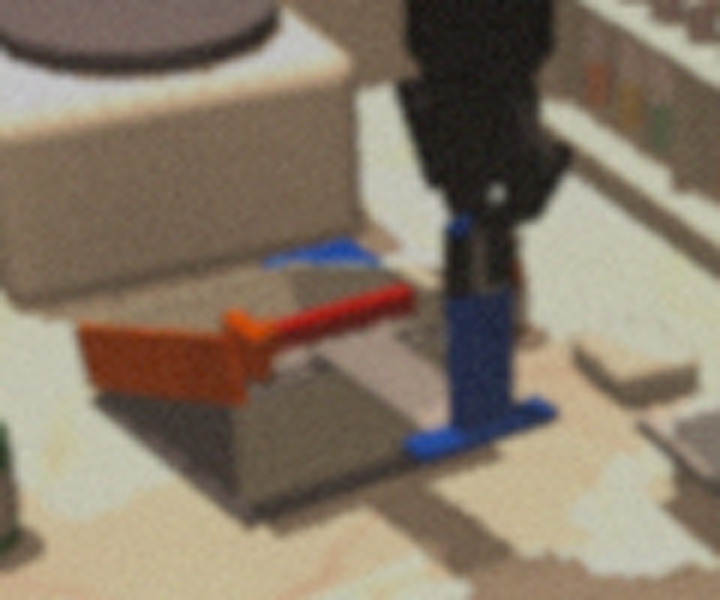

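Request:
carry_out(
  steps=[0, 0, 1, 0, 0, 0, 0.5, 0, 0, 0, 0, 0, 0, -12, 0, 0, 0, -30, 0, 0, 0, -35, 0, 0, 0, -25, 0, 0, 0, -12, 0, 0, 0, -4, 0, 0, 0, 0, 0, 0, 0, 0, 0, 0],
)

```text
clock: 25.52
tcp_pos: [0.5287, 0.03, 0.1798]
orientation: [-0.061, 0.998, 0.0, -0.0]
wrist_force: [0.3, 0.4, -1.8]
width: 0.0109
finger_force: 97.9
```

Run:
```python
from fc import *
s=read_state();print(s["tcp_pos"].round(4),s["wrist_force"].round(1))
si=imaging.capture("side");t=imaging.capture("top")
b=np.hstack([cv2.resize(si[110:230,180:300],None,fx=3.3,fy=3.3,interpolation=cv2.INTER_CUBIC),cv2.resize(t[170:290,130:250],None,fx=3.3,fy=3.3,interpolation=cv2.INTER_CUBIC)])
cv2.imwrite("pics/s10.png",b)
```

```text
[0.5287 0.03   0.1798] [ 0.3  0.4 -1.8]
```

View pics/s10.png

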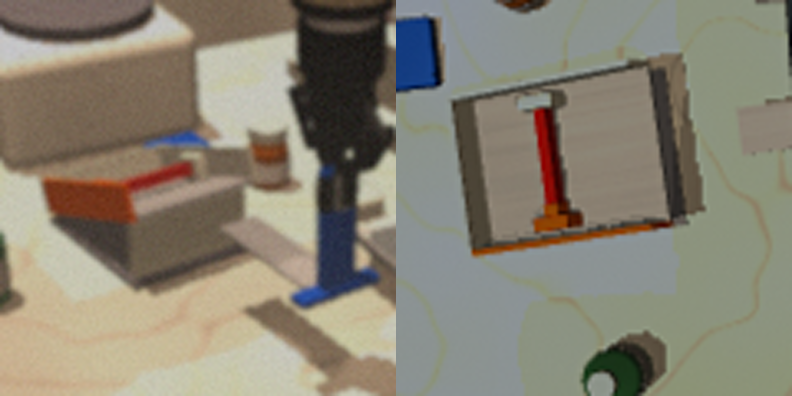

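Request:
carry_out(
  steps=[6, 2, 0, 0, 14, 5, 0, 0, 20, 7, 0, 0, 20, 7, 0, 0, 15, 5, 0, 0, 8, 3, 0, 0, 4, 1, 0, 0, 0, 0, 0, 0],
)

```text
clock: 26.28
tcp_pos: [0.4385, 0.0491, 0.1801]
orientation: [-0.062, 0.998, 0.0, 0.0]
wrist_force: [0.2, 0.2, -1.4]
width: 0.0107
finger_force: 97.9
```

Request:
carry_out(
  steps=[0, 0, 0, 0.03, 0, 0, 0, 0.07, 0, 0, 0, 0.105, 0, 0, 0, 0.105, 0, 0, 0, 0.105, 0, 0, 0, 0.105, 0, 0, 0, 0.105, 0, 0, 0, 0.105, 0, 0, 0, 0.105, 0, 0, 0, 0.105, 0, 0, 0, 0.105, 0, 0, 0, 0.105, 0, 0, 0, 0.105, 0, 0, 0, 0.105, 0, 0, 0, 0.105, 0, 0, 0, 0.105, 0, 0, 0, 0.07, 0, 0, 0, 0.04, 0, 0, 0, 0.013, 0, 0, 0, 0],
)

```text
clock: 27.95
tcp_pos: [0.4393, 0.0487, 0.1797]
orientation: [0.707, 0.707, 0.0, 0.0]
wrist_force: [0.1, -0.2, -2.4]
width: 0.0108
finger_force: 97.8
```

Request:
carry_out(
  steps=[0, 0, 6, 0, 0, 0, 14, 0, 0, 0, 20, 0, 0, 0, 20, 0, 0, 0, 14, 0, 0, 0, 7, 0, 0, 0, 4, 0, 0, 0, 1, 0, 0, 0, 0, 0, 0, 0, 0, 0],
)

```text
clock: 28.78
tcp_pos: [0.4393, 0.0488, 0.0945]
orientation: [0.707, 0.707, 0.0, 0.0]
wrist_force: [0.7, 0.7, -1.4]
width: 0.0109
finger_force: 97.7
```

Run:
```python
from fc import *
s=read_state();print(s["tcp_pos"].round(4),s["orientation"].round(3))
t=imaging.capture("top");tube(t,"amber",(235,110,375,190),.022)
```

```text
[0.4393 0.0488 0.0945] [0.707 0.707 0.    0.   ]
amber 169 [284.7 135.5] [[0.769, 0.099], [0.767, -0.012], [0.731, -0.011], [0.732, 0.099]] [0.7495 0.035 ]
```

Request:
carry_out(
  steps=[0, 0, 1, 0, 0, 4, 0, 0, 0, 8, 0, 0, 0, 12, 0, 0, 0, 15, 0, 0, 0, 15, 0, 0, 0, 15, 0, 0, 0, 15, 0, 0, 0, 15, 0, 0, 0, 15, 0, 0, 0, 13, 0, 0, 0, 12, 0, 0, 0, 10, 0, 0, 0, 6, 0, 0, 0, 4, 0, 0, 0, 0, 0, 0, 0, 0, 0, 0],
)

```text
clock: 30.25
tcp_pos: [0.5976, 0.0487, 0.0927]
orientation: [0.707, 0.707, -0.0, -0.0]
wrist_force: [-0.7, 0.0, -1.6]
width: 0.0108
finger_force: 97.9
```

Request:
carry_out(
  steps=[0, 0, -1, 0, 0, 0, -2, 0, 0, 0, -2, 0, 0, 0, -3, 0, 0, 0, -1, 0, 0, 0, -1, 0, 0, 0, 0, 0],
)

```text
clock: 30.83
tcp_pos: [0.5978, 0.0487, 0.1031]
orientation: [0.707, 0.707, 0.0, 0.0]
wrist_force: [0.2, -0.1, -2.0]
width: 0.0108
finger_force: 97.8
```

Request:
carry_out(
  steps=[0, -2, 0, 0, 0, -5, 0, 0, 0, -8, 0, 0, 0, -11, 0, 0, 0, -14, 0, 0, 0, -15, 0, 0, 0, -15, 0, 0, 0, -15, 0, 0, 0, -15, 0, 0, 0, -15, 0, 0, 0, -15, 0, 0, 0, -15, 0, 0, 0, -14, 0, 0, 0, -13, 0, 0, 0, -11, 0, 0, 0, -8, 0, 0, 0, -6, 0, 0, 0, -3, 0, 0, 0, 0, 0, 0],
)

```text
clock: 32.42
tcp_pos: [0.3974, 0.0487, 0.1029]
orientation: [0.707, 0.707, 0.0, 0.0]
wrist_force: [0.6, 0.4, -2.1]
width: 0.0111
finger_force: 97.8
```

Run:
```python
from fc import *
s=read_state();print(s["tcp_pos"].round(4))
t=imaging.capture("top");tube(t,"amber",(235,110,375,240),.037)
si=imaging.capture("side");
for c in blobs(si,(8,150,60),(18,255,255),8,(220,120,420,300)):print("side",c[0],c[1].round(1),plane("side",*c[1],.03)[:2].round(3))
```

```text
[0.3974 0.0487 0.1029]
amber 35 [298.1 196.2] [[0.567, 0.001], [0.567, -0.012], [0.532, -0.012], [0.532, 0.001]] [ 0.5502 -0.0061]
amber 104 [278.7 196.7] [[0.555, 0.1], [0.554, 0.01], [0.545, 0.01], [0.546, 0.1]] [0.5494 0.056 ]
side 881 [376.5 144.3] [1.14  0.302]
side 44 [261.1 155.9] [0.663 0.428]
side 157 [288.3 215.5] [0.54  0.008]
side 9 [363.  285.4] [ 0.543 -0.358]
side 9 [352.9 297.8] [ 0.494 -0.381]
```

Request:
carry_out(
  steps=[0, 0, -4, 0, 0, 0, -10, 0, 0, 0, -6, 0, 0, 0, 0, 0.03, 0, 0, 0, 0.07, 0, 0, 0, 0.09, 0, 0, 0, 0.09, 0, 0, 0, 0.09, 0, 0, 0, 0.09, 0, 0, 0, 0.09, 0, 0, 0, 0.08, 0, 0, 0, 0.05, 0, 0, 0, 0.018, 0, 0, 0, 0],
)

```text
clock: 33.68
tcp_pos: [0.3981, 0.0487, 0.123]
orientation: [0.906, 0.423, 0.0, 0.0]
wrist_force: [-0.3, 0.4, -1.2]
width: 0.0109
finger_force: 97.8
```

Request:
carry_out(
  steps=[0, -3, 0, 0, 0, -7, 0, 0, 0, -11, 0, 0, -1, -13, 0, 0, -1, -14, 0, 0, -1, -13, 0, 0, 0, -10, 0, 0, 0, -6, 0, 0, 0, -3, 0, 0, 0, 0, 0, 0, 0, 0, 4, 0, 0, 0, 9, 0, 0, 0, 8, 0, 0, 0, 4, 0, 0, 0, 3, 0, 0, 0, 1.5, 0, 0, 0, 0, 0, 0, 0, 0, 0],
)

```text
clock: 35.18
tcp_pos: [0.3347, 0.0978, 0.0935]
orientation: [0.906, 0.423, 0.0, 0.0]
wrist_force: [1.6, -0.1, -1.9]
width: 0.0105
finger_force: 97.9
```

Request:
carry_out(
  steps=[0, -3, 0, 0, 0, -7, 0, 0, 0, -10, 0, 0, 0, -9, 0, 0, 0, -5, 0, 0, 0, -2, 0, 0, 0, 0, 0, 0, 0, 0, -10, 0, 0, 0, -20, 0, 0, 0, -20, 0, 0, 0, -20, 0, 0, 0, -10, 0, 0, 0, 0, 0],
)

```text
clock: 36.27
tcp_pos: [0.3083, 0.1213, 0.1752]
orientation: [0.906, 0.423, 0.002, 0.0]
wrist_force: [1.1, 0.7, -2.2]
width: 0.0109
finger_force: 98.0
```

Run:
```python
from fc import *
s=read_state();print(s["tcp_pos"].round(4),s["orientation"].round(3),s["joint_pos"].round(2))
t=imaging.capture("top");tube(t,"amber",(235,172,375,290),.028)
```

```text
[0.3083 0.1213 0.1752] [0.906 0.423 0.002 0.   ] [ 0.37 -0.12 -0.53  1.16 -0.    2.64]
amber 166 [301.2 230.7] [[0.459, 0.056], [0.49, 0.037], [0.427, -0.06], [0.397, -0.04]] [ 0.44  -0.015]
```

```bash
cat >> fc.py <<'E'
def axis(t,roi,z):
    hsv=cv2.cvtColor(t,cv2.COLOR_BGR2HSV);m=cv2.inRange(hsv,np.array((6,140,60)),np.array((18,255,255)))
    u0,v0,u1,v1=roi;P=np.array([plane("top",u+u0,v+v0,z)[:2] for v,u in np.argwhere(m[v0:v1,u0:u1])])
    c=P.mean(0);d=np.linalg.svd(P-c)[2][0]
    for _ in range(4):
        n=np.array([-d[1],d[0]]);k=np.abs((P-c)@n)<.009;Q=P[k];c=Q.mean(0);w=np.linalg.svd(Q-c)[2][0];d=w*np.sign(w@d)
    s=(P-c)@d;W=np.abs((P-c)@np.array([-d[1],d[0]]))
    if s[W>.011].mean()<0:d=-d;s=-s
    e=np.percentile(s,99.5)+.0015
    print("center",(c+d*(e-.065)).round(4),"cap dir deg",np.degrees(np.arctan2(d[1],d[0])).round(1),"extent",(s.max()-s.min()).round(4),len(P))
E
python3 - <<'E'
from fc import *
t=imaging.capture("top");axis(t,(270,180,340,280),.026)
E
```

```text
center [ 4.522e-01 -4.000e-04] cap dir deg -130.3 extent 0.1154 175
```

Request:
carry_out(
  steps=[0, 5, 0, 0, 0, 12, 0, 0, 0, 18, 0, 0, 0, 24, 0, 0, 0, 28, 0, 0, 0, 30, 0, 0, 0, 30, 0, 0, 0, 30, 0, 0, 0, 30, 0, 0, 0, 30, 0, 0, 0, 30, 0, 0, 0, 30, 0, 0, 0, 28, 0, 0, 0, 24, 0, 0, 0, 18, 0, 0, 0, 10, 0, 0, 0, 6, 0, 0, 0, 0, 0, 0],
)

```text
clock: 37.87
tcp_pos: [0.6005, -0.1261, 0.1718]
orientation: [0.906, 0.422, -0.001, -0.0]
wrist_force: [0.4, 0.3, -1.4]
width: 0.0107
finger_force: 97.8
```

Request:
carry_out(
  steps=[0, 0, 0, -0.03, 0, 0, 0, -0.07, 0, 0, 0, -0.11, 0, 0, 0, -0.11, 0, 0, 0, -0.11, 0, 0, 0, -0.11, 0, 0, 0, -0.11, 0, 0, 0, -0.11, 0, 0, 0, -0.11, 0, 0, 0, -0.11, 0, 0, 0, -0.11, 0, 0, 0, -0.11, 0, 0, 0, -0.11, 0, 0, 0, -0.11, 0, 0, 0, -0.11],
)

```text
clock: 39.12
tcp_pos: [0.5997, -0.1247, 0.173]
orientation: [0.358, 0.934, -0.0, -0.0]
wrist_force: [0.3, 0.3, -2.0]
width: 0.0108
finger_force: 97.9
```

Request:
carry_out(
  steps=[0, 0, 0, -0.11, 0, 0, 0, -0.11, 0, 0, 0, -0.11, 0, 0, 0, -0.11, 0, 0, 0, -0.11, 0, 0, 0, -0.11, 0, 0, 0, -0.11, 0, 0, 0, -0.11, 0, 0, 0, -0.11, 0, 0, 0, -0.11, 0, 0, 0, -0.11, 0, 0, 0, -0.11, 0, 0, 0, -0.11, 0, 0, 0, -0.1, 0, 0, 0, -0.06, 0, 0, 0, -0.022, 0, 0, 0, 0],
)

```text
clock: 40.53
tcp_pos: [0.5999, -0.1248, 0.1731]
orientation: [-0.423, 0.906, 0.0, -0.0]
wrist_force: [-0.3, 0.9, -2.0]
width: 0.0108
finger_force: 97.9
```

Run:
```python
from fc import *
s=read_state();p=s["tcp_pos"];q=s["orientation"];print(p.round(4),s["joint_pos"].round(2))
ph=2*np.arctan2(q[1],q[0])-np.pi/2;h=np.array([np.cos(ph),np.sin(ph)]);print("heading",np.degrees(ph)%360)
g=np.array([.452,0])-.195*np.array([np.cos(2.438),np.sin(2.438)])-p[:2]
print("tool dx,dy to start",g@[np.cos(ph+np.pi/2),np.sin(ph+np.pi/2)],g@h)
t=imaging.capture("top");axis(t,(270,180,340,280),.026)
```

```text
[ 0.5999 -0.1248  0.1731] [-0.21  0.46  0.17  1.28  0.   -1.08]
heading 140.04700772051277
tool dx,dy to start 0.0005200074642035182 -0.0014230096470342639
center [ 0.4522 -0.0008] cap dir deg -130.3 extent 0.1155 173
```

Request:
carry_out(
  steps=[0, 0, 6, 0, 0, 0, 14, 0, 0, 0, 18, 0, 0, 0, 18, 0, 0, 0, 12, 0, 0, 0, 7, 0, 0, 0, 3, 0, 0, 0, 1.5, 0, 0, 0, 0, 0, 0, 4, 0, 0, 0, 8, 0, 0, 0, 11, 0, 0, 0, 10, 0, 0, 0, 7, 0, 0, 0, 3, 0, 0, 0, 0, 0, 0],
)

```text
clock: 41.92
tcp_pos: [0.5671, -0.0972, 0.0937]
orientation: [-0.423, 0.906, 0.0, -0.0]
wrist_force: [0.2, 0.6, -1.3]
width: 0.0098
finger_force: 98.4
```

Request:
carry_out(
  steps=[0, 0, -1, 0, 0, 0, -2, 0, 0, 0, -2, 0, 0, 0, -3, 0, 0, 0, -5, 0, 0, 0, -8, 0, 0, 0, -12, 0, 0, 0, -18, 0, 0, 0, -20, 0, 0, 0, -20, 0, 0, 0, -20, 0, 0, 0, -14, 0, 0, 0, -9, 0, 0, 0, -5, 0, 0, 0, -2, 0, 0, 0, 0, 0],
)

```text
clock: 43.25
tcp_pos: [0.5674, -0.0976, 0.2347]
orientation: [-0.423, 0.906, 0.0, -0.0]
wrist_force: [-0.7, 0.5, -1.4]
width: 0.0098
finger_force: 98.5
```

Run:
```python
from fc import *
s=read_state();p=s["tcp_pos"];q=s["orientation"];print(p.round(4))
t=imaging.capture("top");axis(t,(255,150,345,290),p[2]-.0915+.015)
```

```text
[ 0.5674 -0.0976  0.2347]
center [0.457  0.0081] cap dir deg -131.0 extent 0.1036 97
```

Request:
carry_out(
  steps=[0, 0, 0, 0.02, 0, 0, 0, 0.05, 0, 0, 0, 0.08, 0, 0, 0, 0.09, 0, 0, 0, 0.09, 0, 0, 0, 0.09, 0, 0, 0, 0.09, 0, 0, 0, 0.09, 0, 0, 0, 0.08, 0, 0, 0, 0.05, 0, 0, 0, 0.021, 0, 0, 0, 0],
)

```text
clock: 44.3
tcp_pos: [0.5672, -0.0975, 0.2343]
orientation: [-0.061, 0.998, 0.0, -0.0]
wrist_force: [0.1, 0.6, -1.4]
width: 0.0099
finger_force: 98.4
```

Request:
carry_out(
  steps=[0, 3, 0, 0, 1, 7, 0, 0, 1, 12, 0, 0, 1.5, 17, 0, 0, 2, 21, 0, 0, 2, 24, 0, 0, 2, 25, 0, 0, 2.5, 25, 0, 0, 2.5, 25, 0, 0, 2, 24, 0, 0, 2, 22, 0, 0, 2, 18, 0, 0, 1, 13, 0, 0, 1, 8, 0, 0, 0, 4, 0, 0, 0, 1, 0, 0, 0, 0, 0, 0, 0, 0, 0, 0],
)

```text
clock: 45.8
tcp_pos: [0.5149, 0.1462, 0.2348]
orientation: [-0.061, 0.998, -0.0, -0.0]
wrist_force: [0.1, -0.1, -0.9]
width: 0.0099
finger_force: 98.4
```

Run:
```python
from fc import *
s=read_state();p=s["tcp_pos"];q=s["orientation"];print(p.round(4),q.round(3))
ph=2*np.arctan2(q[1],q[0])-np.pi/2;h=np.array([np.cos(ph),np.sin(ph)]);print(np.degrees(ph))
n=np.array([-h[1],h[0]]);zc=p[2]-.0915+.010
C=p[:2]+.15*h
print("exp cap px",proj("side",[*(C+n*.058),zc]),"tube",proj("side",[*C,zc]))
si=imaging.capture("side")
for c in blobs(si,(3,150,60),(18,255,255),8,(190,110,290,200)):print(c[0],c[1].round(1),c[2])
cv2.imwrite("pics/s11.png",si)
```

```text
[0.5149 0.1462 0.2348] [-0.061  0.998 -0.    -0.   ]
96.96064111007563
exp cap px [220.67075725 152.0383206 ] tube [235.51668055 147.89736568]
8 [225.8 158.8] ((225.67308044433594, 158.63461303710938), (5.099019527435303, 1.765045166015625), 11.309932708740234)
330 [207.8 168.9] ((208.0, 168.0), (28.0, 16.0), 0.0)
```

Run:
```python
from fc import *
t=imaging.capture("top");si=imaging.capture("side")
for n,im in(("top",t),("side",si)):
  for nm,lo,hi in (("orange",(3,150,60),(18,255,255)),("blue",(105,140,30),(130,255,255))):
    for c in blobs(im,lo,hi,12):
      if n=="top" or 100<c[1][1]<330: print(n,nm,c[0],c[1].round(1),np.round(c[2][1],1),plane(n,*c[1],.02)[:2].round(3))
a=cv2.resize(si[90:290,170:400],None,fx=1.74,fy=1.74,interpolation=cv2.INTER_CUBIC)
b=cv2.resize(t[160:300,130:330],None,fx=2,fy=2,interpolation=cv2.INTER_CUBIC)
o=np.zeros((360,800,3),np.uint8);o[:a.shape[0],:a.shape[1]]=a;o[:b.shape[0],400:]=b;cv2.imwrite("pics/s12.png",o)
```

```text
top orange 328 [552.1  16.2] [45. 17.] [ 1.13 -0.84]
top orange 170 [301.  230.5] [35.8 11.3] [ 0.44  -0.015]
top orange 87 [416.8 228.2] [11.9 15. ] [ 0.444 -0.386]
top orange 92 [159.2 236. ] [ 8.4 14.3] [0.427 0.445]
top orange 64 [167.2 243.9] [ 2.1 29.3] [0.401 0.419]
top orange 2192 [ 86.2 334.8] [39. 73.] [0.111 0.682]
top blue 2221 [264.5  91.6] [32.1 73.4] [0.896 0.1  ]
top blue 307 [133.8 186. ] [20.8 14.9] [0.591 0.529]
top blue 582 [ 85.7 335.8] [15. 37.] [0.108 0.683]
top blue 23 [551.4 370.1] [5. 7.] [-0.008 -0.799]
side orange 2733 [455.9 187.8] [265.   13.9] [ 1.16  -0.105]
side orange 567 [ 10.1 151.8] [31. 21.] [-0.198  0.952]
side orange 170 [117.3 151.6] [35.2  8.3] [0.179 0.755]
side orange 323 [207.6 169. ] [31. 15.] [0.442 0.44 ]
side orange 191 [261.5 235. ] [12.3 26.9] [ 0.425 -0.032]
side orange 1496 [351.8 309.4] [54.5 88.6] [ 0.474 -0.404]
side blue 94 [ 19.9 105.3] [19.  7.] [-0.132  1.543]
side blue 30 [249.1 124.9] [ 3.5 10.6] [0.775 0.767]
side blue 16 [234.9 151.6] [9. 1.] [0.597 0.533]
side blue 50 [255.7 160.4] [ 4.2 16.9] [0.635 0.421]
side blue 527 [360.9 182.7] [61.5 17.2] [0.886 0.083]
```

View pics/s12.png

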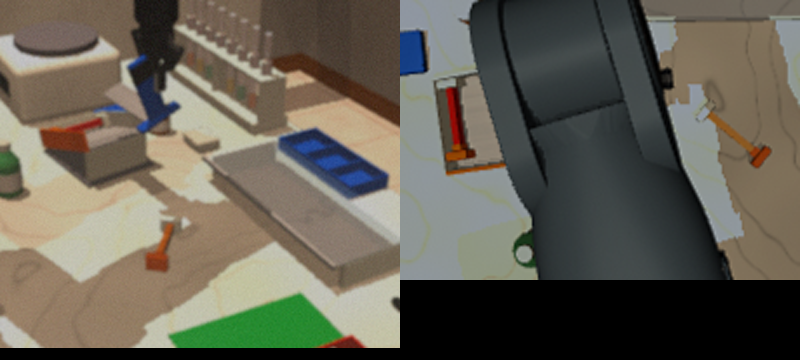

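The last view shows the amber cartridge still on the table at (.452, 0). The scoop's tip has pitched down in the grip because the heel caught the shelf lip on the way down. I'll take it to the mat, level it there and re-grip.

Request:
carry_out(
  steps=[0, -5, 0, 0, 0, -12, 0, 0, 0, -20, 0, 0, 0, -25, 0, 0, 0, -25, 0, 0, 0, -25, 0, 0, 0, -20, 0, 0, 0, -12, 0, 0, 0, -6, 0, 0, 0, 0, 0, 0],
)

```text
clock: 46.78
tcp_pos: [0.5331, -0.0032, 0.2348]
orientation: [-0.06, 0.998, -0.0, -0.0]
wrist_force: [-1.0, 0.6, -2.2]
width: 0.0099
finger_force: 98.4
```

Request:
carry_out(
  steps=[0, 0, 0, 0.03, 0, 0, 0, 0.07, 0, 0, 0, 0.105, 0, 0, 0, 0.105, 0, 0, 0, 0.105, 0, 0, 0, 0.105, 0, 0, 0, 0.105, 0, 0, 0, 0.105, 0, 0, 0, 0.105, 0, 0, 0, 0.105, 0, 0, 0, 0.105, 0, 0, 0, 0.105, 0, 0, 0, 0.105, 0, 0, 0, 0.105, 0, 0, 0, 0.105, 0, 0, 0, 0.105, 0, 0, 0, 0.07, 0, 0, 0, 0.04, 0, 0, 0, 0.013, 0, 0, 0, 0],
)

```text
clock: 48.45
tcp_pos: [0.533, -0.0013, 0.2348]
orientation: [0.707, 0.708, 0.0, -0.0]
wrist_force: [0.2, 0.6, -1.5]
width: 0.01
finger_force: 98.4
```

Request:
carry_out(
  steps=[-6, -3, 0, 0, -14, -7, 0, 0, -22, -11, 0, 0, -26, -13, 0, 0, -28, -14, 0, 0, -28, -14, 0, 0, -28, -14, 0, 0, -28, -14, 0, 0, -28, -14, 0, 0, -22, -11, 0, 0, -14, -7, 0, 0, -8, -4, 0, 0, -4, -2, 0, 0, 0, 0, 0, 0],
)

```text
clock: 49.62
tcp_pos: [0.4049, -0.2583, 0.2348]
orientation: [0.707, 0.707, 0.0, 0.0]
wrist_force: [0.5, -0.4, -1.3]
width: 0.0099
finger_force: 98.4
```

Run:
```python
from fc import *
s=read_state();p=s["tcp_pos"];print(p.round(4),s["orientation"].round(3))
si=imaging.capture("side")
for c in blobs(si,(100,100,25),(130,255,255),10,(250,180,340,310)):print("blue",c[0],c[1].round(1),cv2.boxPoints(c[2]).round(1).tolist())
for th in (0,-10,-20,-30):
    a=np.radians(th);R=lambda x,z:[p[0]+x*np.cos(a)-z*np.sin(a),p[1],p[2]+.019+x*np.sin(a)+z*np.cos(a)]
    print(th,"heel",proj("side",R(0,-.105)).round(1),"tip",proj("side",R(.166,-.108)).round(1),"tabtop",proj("side",R(0,.022)).round(1))
g=cv2.cvtColor(si,cv2.COLOR_BGR2HSV)
```

```text
[ 0.4049 -0.2583  0.2348] [0.707 0.707 0.    0.   ]
blue 126 [299.4 229.6] [[287.0, 230.0], [298.79998779296875, 215.8000030517578], [314.70001220703125, 229.10000610351562], [302.8999938964844, 243.3000030517578]]
0 heel [296.8 242. ] tip [352.1 224.5] tabtop [298.7 196.6]
-10 heel [290.3 243.6] tip [344.4 235.5] tabtop [300.2 196.3]
-20 heel [283.9 244.2] tip [335.6 245.5] tabtop [301.5 196.3]
-30 heel [277.8 243.6] tip [325.7 254.5] tabtop [302.8 196.5]
```

Request:
carry_out(
  steps=[0, 0, 5, 0, 0, 0, 12, 0, 0, 0, 18, 0, 0, 0, 18, 0, 0, 0, 12, 0, 0, 0, 8, 0, 0, 0, 5, 0, 0, 0, 3, 0, 0, 0, 0, 0, 0, 0, 0, 0],
)

```text
clock: 50.5
tcp_pos: [0.4053, -0.2581, 0.1542]
orientation: [0.707, 0.707, 0.0, 0.0]
wrist_force: [0.1, -0.2, -2.7]
width: 0.0093
finger_force: 98.4
```

Request:
carry_out(
  steps=[0, 0, 3, 0, 0, 0, 3, 0, 0, 0, 3, 0, 0, 0, 3, 0, 0, 0, 3, 0, 0, 0, 3, 0, 0, 0, 3, 0, 0, 0, 0, 0],
  claw=1,
  newtons=25,
)

```text
clock: 51.17
tcp_pos: [0.4048, -0.2579, 0.1321]
orientation: [0.707, 0.707, -0.0, -0.0]
wrist_force: [0.0, -0.1, -1.9]
width: 0.0102
finger_force: 98.4
```

Run:
```python
from fc import *
s=read_state();p=s["tcp_pos"];print(p.round(4),s["wrist_force"].round(1))
si=imaging.capture("side");hsv=cv2.cvtColor(si,cv2.COLOR_BGR2HSV)
for c in blobs(si,(100,100,25),(130,255,255),10,(250,180,340,330)):
    print("blue",c[0],c[1].round(1))
m=cv2.inRange(hsv,np.array((100,100,25)),np.array((130,255,255)))
for v in range(215,310,4):
    u=np.flatnonzero(m[v,250:340])+250
    if len(u):print(v,u.min(),u.max())
print("flat expected on mat: heel",proj("side",[.405,-.258,.012]),"tip",proj("side",[.571,-.258,.005]))
```

```text
[ 0.4048 -0.2579  0.1321] [ 0.  -0.1 -1.9]
blue 161 [297.1 264.1]
255 295 298
259 295 298
263 286 299
267 293 303
271 299 307
flat expected on mat: heel [295.06101663 284.8553027 ] tip [346.97818904 267.03509144]
```

Request:
carry_out(
  steps=[0, 0, 3, 0, 0, 0, 3, 0, 0, 0, 3, 0, 0, 0, 3, 0, 0, 0, 3, 0, 0, 0, 0, 0],
)

```text
clock: 51.72
tcp_pos: [0.4048, -0.2579, 0.1171]
orientation: [0.707, 0.707, -0.0, -0.0]
wrist_force: [-0.5, -0.3, -1.7]
width: 0.0097
finger_force: 98.4
```

Request:
carry_out(
  steps=[0, 0, 3, 0, 0, 0, 3, 0, 0, 0, 3, 0, 0, 0, 3, 0, 0, 0, 0, 0],
)

```text
clock: 52.13
tcp_pos: [0.4048, -0.2578, 0.1051]
orientation: [0.707, 0.707, -0.0, -0.0]
wrist_force: [-0.2, -1.0, -1.4]
width: 0.0096
finger_force: 98.4
```

```bash
cat > heel.py <<'E'
from fc import *
s=read_state();p=s["tcp_pos"];print(p.round(4),s["wrist_force"].round(1),s["torque"].round(2))
si=imaging.capture("side");hsv=cv2.cvtColor(si,cv2.COLOR_BGR2HSV)
m=cv2.inRange(hsv,np.array((100,100,25)),np.array((130,255,255)))
for v in range(225,310,3):
    u=np.flatnonzero(m[v,250:345])+250
    if len(u):print(v,u.min(),u.max(),end="; ")
E
python3 heel.py
```

```text
[ 0.4048 -0.2578  0.1051] [-0.2 -1.  -1.4] [-0.05  0.04 -0.03]
261 292 297; 264 292 297; 267 295 298; 270 286 298; 273 289 300; 276 293 304; 279 297 307;
```

Request:
carry_out(
  steps=[0, 0, 3, 0, 0, 0, 3, 0, 0, 0, 3, 0, 0, 0, 0, 0],
)

```text
clock: 52.52
tcp_pos: [0.4047, -0.2579, 0.0961]
orientation: [0.707, 0.707, -0.0, -0.0]
wrist_force: [-0.6, 0.7, -0.9]
width: 0.01
finger_force: 98.4
```

Request:
carry_out(
  steps=[0, 0, 2, 0, 0, 0, 2, 0, 0, 0, 2, 0, 0, 0, 0, 0],
)

```text
clock: 52.85
tcp_pos: [0.4049, -0.2579, 0.0904]
orientation: [0.707, 0.707, -0.0, -0.0]
wrist_force: [0.6, 0.5, -2.7]
width: 0.01
finger_force: 98.4
```

```bash
python3 heel.py
```

```text
[ 0.4049 -0.2579  0.0904] [ 0.6  0.5 -2.7] [0.02 0.02 0.  ]
267 294 297; 270 295 298; 273 294 298; 276 286 299; 279 290 301; 282 294 307; 285 299 306;
```

Request:
carry_out(
  steps=[0, 0, 2, 0, 0, 0, 2, 0, 0, 0, 0, 0],
)

```text
clock: 53.15
tcp_pos: [0.4049, -0.2579, 0.0864]
orientation: [0.707, 0.707, -0.0, -0.0]
wrist_force: [-1.2, -0.7, -2.3]
width: 0.0099
finger_force: 98.4
```

Request:
carry_out(
  steps=[0, 0, 2, 0, 0, 0, 2, 0, 0, 0, 0, 0],
)

```text
clock: 53.4
tcp_pos: [0.4049, -0.2579, 0.0824]
orientation: [0.707, 0.707, -0.0, -0.0]
wrist_force: [0.0, -0.8, -0.6]
width: 0.0096
finger_force: 98.4
```

Request:
carry_out(
  steps=[0, 0, 1.5, 0, 0, 0, 1.5, 0, 0, 0, 0, 0],
)

```text
clock: 53.65
tcp_pos: [0.4049, -0.258, 0.0795]
orientation: [0.707, 0.707, -0.0, -0.0]
wrist_force: [-0.2, -0.1, -1.5]
width: 0.0098
finger_force: 98.4
```

```bash
python3 heel.py
```

```text
[ 0.4049 -0.258   0.0795] [-0.2 -0.1 -1.5] [ 0.02  0.08 -0.01]
270 292 297; 273 294 298; 276 289 298; 279 285 299; 282 290 301; 285 294 306; 288 299 306;
```

Request:
carry_out(
  steps=[0, 0, 1.5, 0, 0, 0, 1.5, 0, 0, 0, 0, 0],
)

```text
clock: 53.95
tcp_pos: [0.4049, -0.258, 0.0765]
orientation: [0.707, 0.707, -0.0, -0.0]
wrist_force: [-0.2, 0.3, -2.2]
width: 0.0101
finger_force: 98.4
```

Request:
carry_out(
  steps=[0, 0, 1.5, 0, 0, 0, 1.5, 0, 0, 0, 0, 0],
)

```text
clock: 54.2
tcp_pos: [0.4061, -0.2592, 0.0753]
orientation: [0.707, 0.707, -0.0, 0.002]
wrist_force: [-4.9, -1.9, 24.6]
width: 0.0101
finger_force: 103.4
```

```bash
python3 heel.py
```

```text
[ 0.4061 -0.2592  0.0753] [-4.9 -1.9 24.6] [0.41 1.31 0.15]
270 291 297; 273 294 298; 276 291 298; 279 285 299; 282 287 299; 285 292 304; 288 297 308; 291 302 303;
```

Request:
carry_out(
  steps=[0, 0, -1.5, 0, 0, 0, 0, 0],
)

```text
clock: 54.42
tcp_pos: [0.4054, -0.2584, 0.076]
orientation: [0.707, 0.707, 0.0, 0.001]
wrist_force: [-1.5, -1.5, 7.9]
width: 0.0096
finger_force: 100.0
```

Request:
carry_out(
  steps=[0, 0, 0, 0, 0, 0, 0, 0, 0, 0, 0, 0, 0, 0, 0, 0, 0, 0, 0, 0, 0, 0, 0, 0, 0, 0, 0, 0, 0, 0, 0, 0],
  claw=0,
)

```text
clock: 55.08
tcp_pos: [0.405, -0.258, 0.0753]
orientation: [0.707, 0.707, 0.0, -0.0]
wrist_force: [-0.0, -0.6, -0.9]
width: 0.0851
finger_force: 0.0
```

```bash
python3 heel.py
python3 - <<'E'
from h import *
for x,y in((.405,-.259),(.405,-.28),(.42,-.259)):
  print([proj("side",[x,y+d,.012]).round(0).tolist() for d in(.045,-.045)],proj("side",[x,y,.13]).round(0))
E
```

```text
[ 0.405  -0.258   0.0753] [-0.  -0.6 -0.9] [ 0.07  0.03 -0.06]
249 294 297; 252 297 300; 255 299 302; 264 294 294; 267 294 297; 270 294 302; 273 294 302; 276 293 302; 279 287 301; 282 286 301; 285 288 301; 288 291 301; 291 293 302; 294 296 306; 297 299 308; 300 301 307; [[286.0, 275.0], [305.0, 296.0]] [297. 248.]
[[290.0, 280.0], [309.0, 301.0]] [301. 253.]
[[291.0, 273.0], [310.0, 294.0]] [302. 247.]
```

Request:
carry_out(
  steps=[0, 0, -8, 0, 0, 0, -16, 0, 0, 0, -20, 0, 0, 0, -20, 0, 0, 0, -20, 0, 0, 0, -20, 0, 0, 0, -12, 0, 0, 0, -6, 0, 0, 0, 0, 0],
)

```text
clock: 55.88
tcp_pos: [0.4056, -0.2584, 0.1987]
orientation: [0.707, 0.707, 0.0, 0.001]
wrist_force: [0.7, 0.2, -0.6]
width: 0.0851
finger_force: 0.0
```

Run:
```python
from h import *
si=imaging.capture("side");s0=cv2.imread("pics/side0.png");t=imaging.capture("top")
for nm,im in(("now",si),("start",s0)):
  for c in blobs(im,(100,100,25),(130,255,255),8,(265,225,330,315)):
    b=cv2.boxPoints(c[2]);print(nm,c[0],c[1].round(1),b.round(1).tolist(),plane("side",*c[1],.012)[:2].round(4))
for c in blobs(t,(100,100,25),(130,255,255),8,(340,170,420,270)):print("top",c[0],c[1],cv2.boxPoints(c[2]).round(1).tolist())
# blade (grey on green) in side, both
for nm,im in(("now",si),("start",s0)):
  h=cv2.cvtColor(im,cv2.COLOR_BGR2HSV);m=cv2.inRange(h,np.array((0,0,60)),np.array((40,90,255)));z=np.zeros_like(m);poly=np.array([proj("side",[x,y,.002]) for x,y in((.36,-.205),(.585,-.212),(.58,-.325),(.352,-.315))]).astype(int)
  cv2.fillPoly(z,[poly],255);m&=z;n,l,s,c=cv2.connectedComponentsWithStats(m);i=1+np.argmax(s[1:,4]);rc=cv2.minAreaRect(np.argwhere(l==i)[:,::-1].astype(np.float32))
  print(nm,"blade",s[i,4],[plane("side",*q,.005)[:2].round(3).tolist() for q in cv2.boxPoints(rc)])
```

```text
now 32 [298.2 251.8] [[293.5, 248.5], [295.0, 247.0], [303.0, 255.0], [301.5, 256.5]] [ 0.4841 -0.1443]
now 244 [297.7 287.4] [[284.5, 280.29998779296875], [300.70001220703125, 268.5], [317.8999938964844, 292.0], [301.79998779296875, 303.79998779296875]] [ 0.406  -0.2695]
start 44 [295.7 249.9] [[290.0, 247.0], [292.5, 244.5], [300.5, 252.5], [298.0, 255.0]] [ 0.4823 -0.1334]
start 351 [294.7 281.8] [[279.79998779296875, 265.1000061035156], [297.3999938964844, 260.6000061035156], [306.6000061035156, 297.6000061035156], [289.0, 302.0]] [ 0.4102 -0.2474]
top 130 [378.36923077 240.26153846] [[366.0, 237.0], [391.0, 237.0], [391.0, 243.0], [366.0, 243.0]]
now blade 619 [[0.426, -0.248], [0.583, -0.243], [0.564, -0.29], [0.414, -0.293]]
start blade 616 [[0.424, -0.239], [0.581, -0.239], [0.562, -0.286], [0.41, -0.283]]
```

Request:
carry_out(
  steps=[-6.5, 0, 0, -0.02, 0, 0, 10, 0, 0, 0, 20, 0, 0, 0, 22, 0, 0, 0, 22, 0, 0, 0, 16, 0, 0, 0, 9, 0, 0, 0, 5, 0, 0, 0, 1, 0, 0, 0, 0, 0],
)

```text
clock: 56.82
tcp_pos: [0.4051, -0.2645, 0.0924]
orientation: [0.7, 0.714, 0.0, 0.0]
wrist_force: [0.3, 0.6, 0.5]
width: 0.0853
finger_force: 0.0
```

Request:
carry_out(
  steps=[0, 0, 0, 0, 0, 0, 0, 0, 0, 0, 0, 0, 0, 0, 0, 0, 0, 0, 0, 0, 0, 0, 0, 0, 0, 0, 0, 0, 0, 0, 0, 0],
  claw=1,
  newtons=110,
)

```text
clock: 57.48
tcp_pos: [0.4052, -0.2647, 0.0926]
orientation: [0.7, 0.714, 0.0, 0.0]
wrist_force: [-0.0, 0.3, 5.3]
width: 0.011
finger_force: 107.6
```

Request:
carry_out(
  steps=[0, 0, -5, 0, 0, 0, -10, 0, 0, 0, -15, 0, 0, 0, -15, 0, 0, 0, -10, 0, 0, 0, -5, 0, 0, 0, 0, 0],
)

```text
clock: 58.07
tcp_pos: [0.4056, -0.2649, 0.1535]
orientation: [0.7, 0.714, 0.0, 0.001]
wrist_force: [0.3, -0.6, -2.2]
width: 0.0106
finger_force: 107.1
```

```bash
python3 heel.py
python3 - <<'E'
from fc import *
p=read_state()["tcp_pos"];z=p[2]-.0915+.01
print([proj("side",[p[0],p[1]+d,z]).round(0).tolist() for d in(.045,-.045)])
t=imaging.capture("top")
for c in blobs(t,(100,100,25),(130,255,255),8,(340,170,420,270)):print("top",c[0],c[1],plane("top",*c[1],z))
axis(t,(270,180,340,280),.026)
E
```

```text
[ 0.4056 -0.2649  0.1535] [ 0.3 -0.6 -2.2] [0.01 0.02 0.03]
231 300 302; 234 301 304; 249 298 303; 252 298 303; 255 297 302; 258 295 302; 261 288 302; 264 288 302; 267 290 302; 270 293 302; 273 296 304; 276 298 307; 279 301 309; 282 304 307; [[288.0, 259.0], [307.0, 279.0]]
top 92 [375.67391304 240.75      ] [ 0.40707014 -0.24297665  0.07102916]
center [4.533e-01 3.000e-04] cap dir deg -129.8 extent 0.1142 168
```

Request:
carry_out(
  steps=[0, 0, -8, 0, 0, 0, -12, 0, 6, 9, 0, 0, 12, 18, 0, 0, 16, 25, 0, 0, 18, 28, 0, 0, 18, 28, 0, 0, 17, 26, 0, 0, 14, 22, 0, 0, 8, 13, 0, 0, 3.5, 6, 0, 0, 0, 0, 0, 0],
)

```text
clock: 59.17
tcp_pos: [0.5786, -0.1474, 0.1714]
orientation: [0.699, 0.715, -0.0, -0.0]
wrist_force: [1.3, -0.6, -2.0]
width: 0.0105
finger_force: 107.4
```

Request:
carry_out(
  steps=[0, 0, 0, -0.03, 0, 0, 0, -0.07, 0, 0, 0, -0.11, 0, 0, 0, -0.11, 0, 0, 0, -0.11, 0, 0, 0, -0.11, 0, 0, 0, -0.11, 0, 0, 0, -0.11, 0, 0, 0, -0.11, 0, 0, 0, -0.11, 0, 0, 0, -0.11, 0, 0, 0, -0.11, 0, 0, 0, -0.11, 0, 0, 0, -0.11, 0, 0, 0, -0.11, 0, 0, 0, -0.11, 0, 0, 0, -0.11, 0, 0, 0, -0.11, 0, 0, 0, -0.11, 0, 0, 0, -0.11],
)

```text
clock: 60.83
tcp_pos: [0.5768, -0.1492, 0.1723]
orientation: [-0.264, 0.965, 0.0, -0.0]
wrist_force: [-0.7, -0.7, -1.9]
width: 0.0109
finger_force: 107.4
```

Request:
carry_out(
  steps=[0, 0, 0, -0.11, 0, 0, 0, -0.04, 0, 0, 0, -0.019, 0, 0, 0, 0, 0, 0, 0, 0],
)

```text
clock: 61.25
tcp_pos: [0.5774, -0.1489, 0.1724]
orientation: [-0.341, 0.94, -0.0, -0.0]
wrist_force: [0.8, -0.6, -1.5]
width: 0.0106
finger_force: 107.4
```

```bash
cat > go.py <<'E'
from fc import *
import sys
def go(C,dist,deg):
    s=read_state();p=s["tcp_pos"];q=s["orientation"];ph=2*np.arctan2(q[1],q[0])-np.pi/2
    h=np.array([np.cos(ph),np.sin(ph)]);a=np.radians(deg);g=np.array(C)-dist*np.array([np.cos(a),np.sin(a)])-p[:2]
    print(p.round(4),"heading",(np.degrees(ph)%360).round(2),"turn",(-((np.radians(deg)-ph+np.pi)%(2*np.pi)-np.pi)).round(3),"tool dx,dy mm",(1e3*g@[-h[1],h[0]]).round(1),(1e3*g@h).round(1))
E
python3 -c "
from go import *
go((.4525,0),.195,130)
axis(imaging.capture('top'),(270,180,340,280),.026)"
```

```text
[ 0.5774 -0.1489  0.1724] heading 129.88 turn -0.002 tool dx,dy mm -0.1 -0.6
center [ 0.4523 -0.0006] cap dir deg -131.0 extent 0.1155 170
```

Request:
carry_out(
  steps=[0, 0, 6, 0, 0, 0, 14, 0, 0, 0, 18, 0, 0, 0, 18, 0, 0, 0, 12, 0, 0, 0, 7, 0, 0, 0, 3, 0, 0, 0, 1.5, 0, 0, 0, 0, 0, 0, 0, 0, 0],
)

```text
clock: 62.13
tcp_pos: [0.5782, -0.1487, 0.0935]
orientation: [-0.342, 0.94, -0.0, 0.0]
wrist_force: [-0.1, 0.3, -1.0]
width: 0.0108
finger_force: 107.4
```

Request:
carry_out(
  steps=[0, 4, 0, 0, 0, 8, 0, 0, 0, 11, 0, 0, 0, 10, 0, 0, 0, 7, 0, 0, 0, 4, 0, 0, 0, 0, 0, 0, 0, 0, 0, 0],
)

```text
clock: 62.8
tcp_pos: [0.5496, -0.1148, 0.093]
orientation: [-0.342, 0.94, -0.0, 0.0]
wrist_force: [0.3, -0.7, -1.5]
width: 0.0104
finger_force: 107.4
```

Request:
carry_out(
  steps=[0, 0, -1, 0, 0, 0, -2, 0, 0, 0, -2, 0, 0, 0, -3, 0, 0, 0, -5, 0, 0, 0, -8, 0, 0, 0, -12, 0, 0, 0, -17, 0, 0, 0, 0, 0, 0, 0, 0, 0],
)

```text
clock: 63.63
tcp_pos: [0.5502, -0.115, 0.1438]
orientation: [-0.342, 0.94, -0.001, 0.001]
wrist_force: [-0.1, 0.3, -2.3]
width: 0.0109
finger_force: 107.4
```

```bash
python3 -c "
from go import *
go((.4525,0),.150,130)
t=imaging.capture('top');z=read_state()['tcp_pos'][2]-.0906+.011
axis(t,(270,180,345,290),z)
tube(t,'amber',(260,150,345,290),z)
si=imaging.capture('side')
for c in blobs(si,(8,150,60),(18,255,255),8,(220,180,330,260)):print(c[0],c[1].round(1),plane('side',*c[1],z)[:2].round(3))
"
```

```text
[ 0.5502 -0.115   0.1438] heading 130.0 turn 0.0 tool dx,dy mm 0.9 0.9
center [ 0.4525 -0.0005] cap dir deg -130.4 extent 0.1145 177
amber 86 [295.3 225.4] [[0.48, 0.043], [0.489, 0.035], [0.433, -0.035], [0.424, -0.027]] [0.4571 0.0046]
amber 20 [310.8 236.4] [[0.415, -0.026], [0.435, -0.053], [0.428, -0.058], [0.408, -0.031]] [ 0.4222 -0.0435]
183 [261.3 221.7] [ 0.428 -0.027]
```

Request:
carry_out(
  steps=[0, 0, -4, 0, 0, 0, -10, 0, 0, 0, -15, 0, 0, 0, -18, 0, 0, 0, -18, 0, 0, 0, -14, 0, 0, 0, -8, 0, 0, 0, -4, 0, 0, 0, 0, 0],
)

```text
clock: 64.48
tcp_pos: [0.5497, -0.1149, 0.2344]
orientation: [-0.342, 0.94, -0.0, 0.0]
wrist_force: [-0.6, 0.3, -2.5]
width: 0.0109
finger_force: 107.5
```

Request:
carry_out(
  steps=[0, 0, 0, 0.02, 0, 0, 0, 0.05, 0, 0, 0, 0.08, 0, 0, 0, 0.09, 0, 0, 0, 0.09, 0, 0, 0, 0.09, 0, 0, 0, 0.09, 0, 0, 0, 0.09, 0, 0, 0, 0.07, 0, 0, 0, 0.05, 0, 0, 0, 0.0235, 0, 0, 0, 0],
)

```text
clock: 65.48
tcp_pos: [0.5491, -0.1148, 0.233]
orientation: [0.023, 1.0, 0.0, -0.001]
wrist_force: [0.7, -0.4, -1.3]
width: 0.0109
finger_force: 107.4
```

```bash
python3 -c "
from go import *
go((.4953+.0012,.2951),.1505,87.4)"
```

```text
[ 0.5491 -0.1148  0.233 ] heading 87.34 turn -0.001 tool dx,dy mm 71.4 256.5
```

Request:
carry_out(
  steps=[1, 3, 0, 0, 2, 7, 0, 0, 3, 12, 0, 0, 5, 17, 0, 0, 6, 21, 0, 0, 7, 24, 0, 0, 7, 26, 0, 0, 7, 26, 0, 0, 7, 26, 0, 0, 7, 25, 0, 0, 6, 22, 0, 0, 5, 18, 0, 0, 4, 14, 0, 0, 2, 9, 0, 0, 1.5, 4.5, 0, 0, 1, 2, 0, 0, 0, 0, 0, 0, 0, 0, 0, 0],
)

```text
clock: 66.98
tcp_pos: [0.4897, 0.1442, 0.2338]
orientation: [0.023, 1.0, -0.0, 0.0]
wrist_force: [-0.6, 1.2, -3.1]
width: 0.011
finger_force: 107.4
```

```bash
python3 -c "
from go import *
go((.4953+.0012,.2951),.1505,87.4)
s=read_state();zc=s['tcp_pos'][2]-.0906+.010
import math
n=np.array([math.cos(math.radians(187)),math.sin(math.radians(187))]);C=np.array([.4953,.2951])
print('exp cap',proj('side',[*(C+n*.058),zc]),'tube',proj('side',[*C,zc]))
si=imaging.capture('side')
for c in blobs(si,(3,150,60),(18,255,255),8,(190,110,290,200)):print(c[0],c[1].round(1),c[2][1])
"
```

```text
[0.4897 0.1442 0.2338] heading 87.38 turn -0.0 tool dx,dy mm 0.1 0.6
exp cap [220.27546884 152.13932837] tube [235.12874586 147.99078374]
516 [215.2 162.2] (25.21786117553711, 59.11125564575195)
25 [263. 156.] (4.0, 4.0)
9 [225.3 161.1] (1.4552137851715088, 5.3357834815979)
```

Request:
carry_out(
  steps=[0, 0.5, 5, 0, 0, 0, 10, 0, 0, 0, 12, 0, 0, 0, 12, 0, 0, 0, 8, 0, 0, 0, 4, 0, 0, 0, 2, 0, 0, 0, 1, 0, 0, 0, 0.5, 0, 0, 0, 0, 0, 0, 0, 0, 0],
)

```text
clock: 67.95
tcp_pos: [0.4899, 0.1452, 0.1797]
orientation: [0.023, 1.0, 0.0, 0.0]
wrist_force: [0.2, 0.7, -2.0]
width: 0.0107
finger_force: 107.3
```

Request:
carry_out(
  steps=[-2, -12, 0, 0, -5, -30, 0, 0, -6, -35, 0, 0, -4, -25, 0, 0, -2, -12, 0, 0, 0, -4, 0, 0, 0, 0, 0, 0, 0, 0, 0, 0],
)

```text
clock: 68.62
tcp_pos: [0.5033, 0.0269, 0.1794]
orientation: [0.023, 1.0, 0.0, 0.0]
wrist_force: [0.3, 0.4, -1.1]
width: 0.0107
finger_force: 107.6
```

```bash
cat > chk.py <<'E'
from go import *
t=imaging.capture("top")
hsv=cv2.cvtColor(t,cv2.COLOR_BGR2HSV)
for nm,lo,hi in(("red",(172,120,60),(180,255,255)),("orange/amber",(3,150,60),(18,255,255)),("white",(0,0,170),(180,40,255))):
  for c in blobs(t,lo,hi,10,(145,180,225,255)):
    print(nm,c[0],c[1].round(1),np.round(c[2][1],1),c[2][2])
print(read_state()["tcp_pos"].round(3))
E
python3 chk.py
```

```text
orange/amber 91 [159.2 236. ] [ 8.4 14.3] 77.47119140625
orange/amber 127 [182.1 241.7] [ 2.2 60.7] 81.52884674072266
[0.503 0.027 0.179]
```

Request:
carry_out(
  steps=[0, -5, 0, 0, 0, -10, 0, 0, 0, -10, 0, 0, 0, -10, 0, 0, 0, -5, 0, 0, 0, 0, 0, 0],
)

```text
clock: 69.17
tcp_pos: [0.5014, -0.0149, 0.1793]
orientation: [0.023, 1.0, -0.0, -0.0]
wrist_force: [0.5, 0.3, -1.3]
width: 0.0106
finger_force: 107.6
```

```bash
python3 chk.py; python3 -c "
from go import *
for n in('top','side'):
  im=imaging.capture(n)
  for c in blobs(im,(3,150,60),(18,255,255),12):
    if c[0]<700: print(n,c[0],c[1].round(1),np.round(c[2][1],1),plane(n,*c[1],.1)[:2].round(3))
"
```

```text
orange/amber 91 [159.2 236. ] [ 8.4 14.3] 77.47119140625
orange/amber 127 [182.1 241.7] [ 2.2 60.7] 81.52884674072266
[ 0.501 -0.014  0.179]
top 322 [552.1  16.1] [45. 17.] [ 1.089 -0.787]
top 23 [168.8 168. ] [ 3.5 12.7] [0.636 0.391]
top 165 [229.7 216.1] [35.  10.1] [0.487 0.205]
top 86 [416.8 228.2] [15. 11.] [ 0.445 -0.361]
top 91 [159.2 236. ] [ 8.4 14.3] [0.429 0.42 ]
top 127 [182.1 241.7] [ 2.2 60.7] [0.411 0.35 ]
side 43 [261.  155.9] [4. 8.] [0.595 0.298]
side 35 [125.4 164.1] [16.8  2.8] [0.156 0.458]
side 334 [208.1 168.8] [17.7 34.3] [0.392 0.292]
side 151 [240.7 195.1] [11.7 27.4] [0.414 0.083]
side 12 [380.1 313.2] [5.1 4.4] [ 0.464 -0.502]
side 103 [390.5 341.9] [10.5 23.5] [ 0.432 -0.571]
side 13 [410.9 334.9] [3.5 4.2] [ 0.48  -0.577]
side 14 [405.6 338. ] [2.5 7. ] [ 0.465 -0.578]
side 65 [364.  354.6] [ 8.9 17.9] [ 0.367 -0.571]
side 36 [376.2 349.7] [7.6 8. ] [ 0.394 -0.573]
```

```bash
python3 -c "
from go import *
from scipy.optimize import least_squares
o1,d1=ray('top',229.7,216.1);o2,d2=ray('side',240.7,195.1)
A=np.c_[d1,-d2];k=np.linalg.lstsq(A,o2-o1,rcond=None)[0];print((o1+d1*k[0]).round(3),(o2+d2*k[1]).round(3))
t=imaging.capture('top')
for z in(.022,.026):axis(t,(205,185,262,250),z)
hsv=cv2.cvtColor(t,cv2.COLOR_BGR2HSV)
c=blobs(t,(3,150,60),(18,255,255),12,(205,185,262,250))[0];print(cv2.boxPoints(c[2]).round(1).tolist())
print(read_state()['tcp_pos'],hsv[190:245:4,222:240:4,0].tolist())
"
```

```text
[0.49  0.217 0.009] [0.477 0.223 0.009]
center [0.4886 0.2163] cap dir deg -173.8 extent 0.1311 183
center [0.4888 0.2157] cap dir deg -173.7 extent 0.1305 183
[[225.0, 196.0], [235.10000610351562, 195.6999969482422], [236.10000610351562, 230.6999969482422], [226.0, 231.0]]
[ 0.50152259 -0.01342413  0.17929493] [[93, 44, 23, 27, 41], [108, 104, 24, 38, 40], [90, 15, 17, 39, 39], [94, 16, 16, 40, 40], [97, 17, 13, 40, 39], [64, 68, 15, 40, 40], [79, 43, 15, 41, 39], [96, 26, 15, 23, 40], [44, 41, 15, 18, 39], [22, 46, 14, 11, 17], [22, 13, 13, 14, 26], [38, 41, 40, 40, 33], [41, 40, 40, 41, 39], [40, 41, 40, 41, 40]]
```

```bash
python3 -c "
from go import *
t=imaging.capture('top')
axis(t,(220,193,241,234),.024)
hsv=cv2.cvtColor(t,cv2.COLOR_BGR2HSV);m=cv2.inRange(hsv,np.array((3,150,60)),np.array((18,255,255)))
for v in range(190,236,2):
  u=np.flatnonzero(m[v,215:245])+215
  if len(u):print(v,u.min(),u.max(),end='; ')
go((.4888,.216),.195,93)
"
```

```text
center [0.5061 0.2173] cap dir deg -171.7 extent 0.1137 169
196 225 228; 198 226 229; 200 226 229; 202 226 229; 204 227 229; 206 227 230; 208 227 230; 210 228 230; 212 228 231; 214 228 231; 216 228 231; 218 229 231; 220 229 232; 222 229 232; 224 229 233; 226 229 236; 228 226 236; 230 226 234; [ 0.5015 -0.0133  0.1793] heading 87.42 turn -0.097 tool dx,dy mm 4.1 34.5
```

```bash
python3 -c "
from go import *
go((.506,.217),.197,98.3)"
```

```text
[ 0.5015 -0.0133  0.1793] heading 87.42 turn -0.19 tool dx,dy mm -31.3 36.9
```

Request:
carry_out(
  steps=[0, 0, 0, -0.03, 0, 0, 0, -0.07, 0, 0, 0, -0.07, 0, 0, 0, -0.02, 0, 0, 0, 0],
)

```text
clock: 69.83
tcp_pos: [0.5015, -0.0134, 0.1793]
orientation: [-0.072, 0.997, 0.0, -0.0]
wrist_force: [-0.8, 0.6, -2.0]
width: 0.0111
finger_force: 107.6
```

```bash
python3 -c "
from go import *
go((.506,.217),.197,98.3)"
```

```text
[ 0.5015 -0.0134  0.1793] heading 98.3 turn -0.0 tool dx,dy mm -37.7 30.3
```

Request:
carry_out(
  steps=[-5, 4, 0, 0, -11, 9, 0, 0, -12, 10, 0, 0, -7, 5, 0, 0, -2.7, 2.3, 0, 0, 0, 0, 0, 0, 0, 0, 6, 0, 0, 0, 14, 0, 0, 0, 20, 0, 0, 0, 20, 0, 0, 0, 14, 0, 0, 0, 8, 0, 0, 0, 4, 0, 0, 0, 0.7, 0, 0, 0, 0, 0, 0, 0, 0, 0],
)

```text
clock: 71.17
tcp_pos: [0.5349, 0.0218, 0.0934]
orientation: [-0.072, 0.997, -0.0, 0.001]
wrist_force: [-0.4, 0.1, -1.1]
width: 0.0109
finger_force: 107.6
```

```bash
python3 -c "
from go import *
go((.506,.217),.154,98.3)
t=imaging.capture('top');axis(t,(220,193,241,234),.024)"
```

```text
[0.5349 0.0218 0.0934] heading 98.28 turn -0.0 tool dx,dy mm 0.5 43.4
center [0.5061 0.2173] cap dir deg -171.7 extent 0.1137 168
```

Request:
carry_out(
  steps=[0, 4, 0, 0, 0, 8, 0, 0, 0, 11, 0, 0, 0, 10, 0, 0, 0, 7, 0, 0, 0, 3, 0, 0, 0, 0, 0, 0, 0, 0, 0, 0, 0, 0, -1, 0, 0, 0, -2, 0, 0, 0, -2, 0, 0, 0, -3, 0, 0, 0, -4, 0, 0, 0, -3, 0, 0, 0, 0, 0],
)

```text
clock: 72.47
tcp_pos: [0.5287, 0.0644, 0.1084]
orientation: [-0.072, 0.997, 0.0, 0.001]
wrist_force: [0.7, -0.3, -2.7]
width: 0.0106
finger_force: 107.5
```

```bash
python3 -c "
from go import *
go((.506,.217),.154,98.3)
t=imaging.capture('top');axis(t,(218,188,245,240),.035)
si=imaging.capture('side')
for c in blobs(si,(3,150,60),(18,255,255),12,(215,150,290,240)):print(c[0],c[1].round(1))"
```

```text
[0.5287 0.0644 0.1084] heading 98.28 turn -0.0 tool dx,dy mm 0.4 0.3
center [0.5069 0.2182] cap dir deg -172.6 extent 0.1148 177
24 [259.1 156.1]
93 [218.8 167.1]
187 [242.7 191.1]
```

Request:
carry_out(
  steps=[0, 0, -5, 0, 0, 0, -10, 0, 0, 0, -15, 0, 0, 0, -18, 0, 0, 0, -20, 0, 0, 0, -20, 0, 0, 0, -18, 0, 0, 0, -12, 0, 0, 0, -6, 0, 0, 0, -3, 0, 0, 0, 0, 0],
)

```text
clock: 73.48
tcp_pos: [0.5284, 0.0644, 0.235]
orientation: [-0.072, 0.997, 0.0, 0.0]
wrist_force: [0.1, -0.8, -2.0]
width: 0.011
finger_force: 107.5
```

Request:
carry_out(
  steps=[0, 3, 0, 0, 0, 7, 0, 0, 0, 11, 0, 0, 0, 14, 0, 0, 0, 16, 0, 0, 0, 15, 0, 0, 0, 12, 0, 0, 0, 8, 0, 0, 0, 4, 0, 0, 0, 2, 0, 0, 0, 0, 0, 0],
)

```text
clock: 74.4
tcp_pos: [0.5149, 0.1556, 0.2345]
orientation: [-0.072, 0.997, -0.0, -0.0]
wrist_force: [-0.3, 0.1, -2.6]
width: 0.0109
finger_force: 107.6
```

Request:
carry_out(
  steps=[0, 0, 5, 0, 0, 0, 10, 0, 0, 0, 12, 0, 0, 0, 12, 0, 0, 0, 8, 0, 0, 0, 4, 0, 0, 0, 2, 0, 0, 0, 1, 0, 0, 0, 0, 0, 0, 0, 0, 0],
)

```text
clock: 75.23
tcp_pos: [0.5152, 0.1555, 0.181]
orientation: [-0.072, 0.997, 0.0, 0.0]
wrist_force: [-0.1, -0.6, -1.4]
width: 0.0105
finger_force: 107.6
```

```bash
python3 -c "
from go import *
go((.4936,.309),.1545,98.3)
si=imaging.capture('side')
for c in blobs(si,(3,150,60),(18,255,255),12,(190,110,290,240)):print(c[0],c[1].round(1),c[2][1])"
```

```text
[0.5152 0.1555 0.181 ] heading 98.29 turn -0.0 tool dx,dy mm -0.7 0.6
495 [214.7 166.6] (17.336191177368164, 52.34849548339844)
```

Request:
carry_out(
  steps=[0, 0, 1, 0, 0, 0, 1, 0, 0, 0, 0.5, 0, 0, 0, 0, 0, 0, 0, 0, 0],
)

```text
clock: 75.7
tcp_pos: [0.515, 0.1554, 0.1781]
orientation: [-0.072, 0.997, -0.0, -0.0]
wrist_force: [-0.8, 0.1, -2.2]
width: 0.0107
finger_force: 107.6
```

Request:
carry_out(
  steps=[0, -35, 0, 0, 0, -41, 0, 0, 0, -30, 0, 0, 0, -15, 0, 0, 0, -6, 0, 0, 0, 0, 0, 0, 0, 0, 0, 0, 0, 0, 0, 0],
)

```text
clock: 76.37
tcp_pos: [0.5332, 0.0307, 0.1781]
orientation: [-0.073, 0.997, 0.0, 0.0]
wrist_force: [0.0, -0.2, -1.9]
width: 0.0111
finger_force: 108.1
```

```bash
python3 chk.py; python3 -c "
from go import *
t=imaging.capture('top')
for c in blobs(t,(3,150,60),(18,255,255),12,(140,180,300,260)):print(c[0],c[1].round(1),c[2][1])"
```

```text
orange/amber 192 [173.6 226.2] [36. 14.] 90.0
orange/amber 91 [159.1 236. ] [ 8.4 13.8] 77.47119140625
orange/amber 127 [182.1 241.7] [ 2.2 60.7] 81.52884674072266
[0.533 0.031 0.178]
274 [165.7 229.7] (36.0, 25.0)
127 [182.1 241.7] (2.16758131980896, 60.67121505737305)
```

Request:
carry_out(
  steps=[0, 0, 0, 0.03, 0, 0, 0, 0.07, 0, 0, 0, 0.11, 0, 0, 0, 0.11, 0, 0, 0, 0.11, 0, 0, 0, 0.11, 0, 0, 0, 0.11, 0, 0, 0, 0.11, 0, 0, 0, 0.11, 0, 0, 0, 0.11, 0, 0, 0, 0.11, 0, 0, 0, 0.11, 0, 0, 0, 0.11, 0, 0, 0, 0.11, 0, 0, 0, 0.11, 0, 0, 0, 0.1, 0, 0, 0, 0.06, 0, 0, 0, 0.026, 0, 0, 0, 0, 0, 0, 0, 0],
)

```text
clock: 78.13
tcp_pos: [0.5332, 0.0303, 0.1781]
orientation: [0.707, 0.708, 0.0, -0.0]
wrist_force: [-0.5, 0.0, -1.4]
width: 0.0111
finger_force: 108.1
```

Request:
carry_out(
  steps=[-8, -4, 0, 0, -18, -8, 0, 0, -26, -12, 0, 0, -30, -14, 0, 0, -31, -14, 0, 0, -31, -14, 0, 0, -31, -14, 0, 0, -31, -14, 0, 0, -30, -14, 0, 0, -26, -12, 0, 0, -18, -8, 0, 0, -10, -5, 0, 0, -5, -3, 0, 0, 0, 0, 0, 0, 0, 0, 0, 0],
)

```text
clock: 79.38
tcp_pos: [0.3973, -0.2646, 0.1781]
orientation: [0.707, 0.707, 0.0, -0.0]
wrist_force: [0.3, -0.7, -2.3]
width: 0.0107
finger_force: 108.1
```

```bash
python3 chk.py; python3 -c "
from go import *
go((.397,-.264),0,0)"
```

```text
orange/amber 275 [165.1 229.8] [36. 24.] 90.0
orange/amber 127 [182.1 241.7] [ 2.2 60.7] 81.52884674072266
[ 0.397 -0.264  0.178]
[ 0.3975 -0.2644  0.1781] heading 0.03 turn 0.001 tool dx,dy mm 0.4 -0.5
```

Lower to the mat (85.5 mm), release, rise.

Request:
carry_out(
  steps=[0, 0, 6, 0, 0, 0, 14, 0, 0, 0, 20, 0, 0, 0, 18, 0, 0, 0, 13, 0, 0, 0, 7, 0, 0, 0, 4, 0, 0, 0, 2, 0, 0, 0, 1, 0, 0, 0, 0, 0],
)

```text
clock: 80.27
tcp_pos: [0.3975, -0.2653, 0.0935]
orientation: [0.707, 0.707, 0.0, 0.0]
wrist_force: [0.2, 0.8, -1.5]
width: 0.0109
finger_force: 108.1
```

Request:
carry_out(
  steps=[0, 0, 0, 0, 0, 0, 0, 0, 0, 0, 0, 0, 0, 0, 0, 0, 0, 0, 0, 0, 0, 0, 0, 0, 0, 0, 0, 0],
  claw=0,
)

```text
clock: 80.85
tcp_pos: [0.3972, -0.2652, 0.0931]
orientation: [0.707, 0.707, 0.0, 0.0]
wrist_force: [0.4, 0.0, -0.1]
width: 0.0853
finger_force: 0.0
```

Request:
carry_out(
  steps=[0, 0, -8, 0, 0, 0, -20, 0, 0, 0, -25, 0, 0, 0, -25, 0, 0, 0, -25, 0, 0, 0, -25, 0, 0, 0, -15, 0, 0, 0, -5, 0, 0, 0, 0, 0],
)

```text
clock: 81.6
tcp_pos: [0.3976, -0.2655, 0.2423]
orientation: [0.707, 0.707, 0.0, 0.001]
wrist_force: [0.5, -0.2, 0.2]
width: 0.0855
finger_force: 0.0
```

Request:
carry_out(
  steps=[8, -3, 0, 0, 20, -3, 0, 0, 30, -5, 0, 0, 30, -5, 0, 0, 30, -5, 0, 0, 30, -5, 0, 0, 30, 0, 0, 0, 30, 0, 0, 0, 20, 0, 0, 0, 8, 0, 0, 0, 0, 0, 0, 0],
)

```text
clock: 82.52
tcp_pos: [0.3703, -0.0277, 0.2402]
orientation: [0.706, 0.708, -0.0, -0.001]
wrist_force: [-0.2, 0.1, 0.3]
width: 0.0857
finger_force: 0.0
```

```bash
python3 -c "
from go import *
print(read_state()['tcp_pos'])
t=imaging.capture('top');si=imaging.capture('side')
for c in blobs(t,(100,100,25),(130,255,255),8,(340,170,420,270)):print('heel',c[0],c[1].round(1),plane('top',*c[1],.012)[:2].round(3),cv2.boxPoints(c[2]).round(0).tolist())
for c in blobs(t,(50,100,60),(75,255,255),20,(350,175,405,265)):print('mat',c[0],c[1])
hsv=cv2.cvtColor(t,cv2.COLOR_BGR2HSV)
for nm,lo,hi in(('yel',(20,120,60),(36,255,255)),('cap',(3,150,60),(18,255,255))):
  for c in blobs(t,lo,hi,8,(400,180,470,250)):print(nm,c[0],c[1].round(1),plane('top',*c[1],.025)[:2].round(3))
lo=np.array((3,150,60));hi=np.array((18,255,255));m=cv2.inRange(hsv,lo,hi)
for v in range(194,250,3):
  u=np.flatnonzero(m[v,145:225])+145
  if len(u):print(v,u.tolist() if len(u)<12 else (u.min(),u.max(),len(u)))
print('red tube',[ (c[0],c[1].round(1),plane('top',*c[1],.045)[:2].round(3)) for c in blobs(t,(165,120,60),(180,255,255),8,(145,180,225,255))])
"
```

```text
[ 0.3703461  -0.02772954  0.2401761 ]
heel 138 [380.4 242.5] [ 0.399 -0.271] [[366.0, 240.0], [395.0, 240.0], [395.0, 245.0], [366.0, 245.0]]
mat 1306 [378.22588055 209.21133231]
mat 287 [382.9825784  251.92334495]
yel 80 [416.5 214.5] [ 0.488 -0.385]
cap 12 [434.5 190. ] [ 0.566 -0.444]
cap 87 [416.8 228.2] [ 0.444 -0.385]
206 [163, 164, 165, 166]
209 [164, 165, 166]
212 [164, 165, 166, 167]
215 [154, 165, 166, 167]
218 [165, 166, 167, 168]
221 [155, 165, 166, 167, 168]
224 [166, 167, 168]
227 [156, 166, 167, 168, 169]
230 [156, 167, 168, 169]
233 (np.int64(156), np.int64(173), 13)
236 (np.int64(153), np.int64(176), 22)
239 (np.int64(153), np.int64(206), 38)
242 (np.int64(174), np.int64(187), 14)
245 (np.int64(153), np.int64(167), 15)
red tube []
```

```bash
python3 -c "
from station import sign_off
print(sign_off())"
```

```text
the job is handed in; nothing more can be done
None
```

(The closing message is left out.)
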